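# Tip the castor wheels out of the divided dish

## Robot

A 6-joint arm with a two-finger parallel gripper is mounted at the origin on the work surface. World frame = base frame: x ahead of the robot, y to its left, z up, the work surface at z = 0. Lengths are in m, angles in rad, forces in N, time in s.
With the tool pointing down it reaches from about 0.425 to 0.95 m from the base axis. Payload 3.5 kg.
Tool frame: the origin (TCP) lies on the centre line of the jaws, within the pads' length; the fingertips stand 25 mm ahead of it and the grasp point (between the pads) lies 6 mm ahead of it; y points along the fingers, z is the direction in which the jaws open and shut, and the axes are right-handed (so a half turn about y gives the same grasp; the last joint's range is limited). The gripper opens to 85 mm and grips with 20 to 120 N. Pads are 22 mm wide; open, the fingers measure 114 mm over their backs; the gripper's body (76 mm by 85 mm) begins 54 mm behind the grasp point. The pads swing forward as they close: fully open they stand 13 mm farther back than shut.
Start: joints at [-1.318, 0.286, 1.577, -0, 1.279, -0.15], TCP at [0.265, -0.621, 0.256] pointing down, gripper open.
Joint ranges: [-2.77, 2.77], [-0.9, 2.22], [0.21, 2.48], [-1.53, 4.67], [0.24, 2.81], [-2.84, 2.84]. Speed limits (rad/s): [2.79, 2.79, 3.14, 3.14, 3.14, 3.14].

## Interface

Orientations are given as a unit quaternion [x, y, z, w].
In Python, from plant import ctrl gives the robot as it stands.
- The arm moves only by the tool arm_command, never from a script. Its argument "steps" is a list of rows, each an object with "hand": the opening, from 0 (shut) to 1 (fully open); "travel": the shift along the tool's x, y, z in units of 0.3 m (1.0 is 0.3 m), a list of three; "rotation": the turn, a rotation vector about the tool's x, y, z in units of 30 degrees (1.0 is 30 degrees), a list of three. A call has 1 to 20 rows; each row shifts and turns the pose as measured when the row begins, along the tool's axes as they then stand; what a row does not reach is not made up. A row lasts 1/8 s, in which the tool goes at most 62.5 mm and 10.7 degrees, less where a joint would pass 70% of its speed; a pose out of reach is approached as far as the arm can. A call with a number of a shift or a turn outside -1 to 1 is refused whole. A call with a gripper value outside its range is refused whole. The fingers move at their own pace and stop on an object; "grip_force" is the grip in N (left out, the last holds). Time passes only in rows, so rows that do not move let the fingers close. It gives the time, the measured TCP pose, the force and the opening at its end, in the units of the state.
- ctrl.get_state(): the state, without advancing time (a new reading comes with each control period).
- ctrl.read_camera(name): name is "side" or "top"; returns (picture, depth): 400x640x3 uint8, blue, green, red; 400x640 float32, m along the optical axis (not along the pixel's ray), 0 where there is no reading.
- ctrl.camera_params(name): a dict with "fx", "fy", "cx", "cy" (pixels), "extrinsics" (4x4, takes a point from camera to world coordinates). Camera axes: x right, y down, z forward; pixel columns grow to the right and rows downward; lengths in m; the calibration is good to about 2 mm. A picture is of the moment at which its call begins. camera_params takes no time and is no camera call.
- ctrl.sign_off(): hands the job in, once; it reports no verdict.
Trained networks look in the newest picture that a camera, given by its name, has taken for a name from the list of things; names that differ only in an ending like _2 or _b are one class to them, and where a whole thing is asked for, a point or a joint stands for the part that bears it (a point fixed in the world has none). Each returns a list of dicts, best first, with "score" (0 to 1); they miss things now and then, are a little off and sometimes report something else, mostly with a low value. They report only what shows in the picture. A call takes as long as a camera call.
- ctrl.masks_of(camera, thing): "region" (400x640 bool, what is visible of it) and "at" ([column, row] in pixels, amid what is visible of it).
The state is a dict: "time": time; "qpos": joint angles; "dq": joint speeds; "joint_efforts": joint torques, N m; "eef_pos": TCP position; "tcp_rot": TCP orientation; "contact_force": force on the tool from outside, world axes, zero at the start; "wrist_torque": the same for the moment, N m; "opening": opening from 0.0 (shut) to 1.0 (fully open).
Only numpy, scipy, OpenCV 4.12 (cv2) and the standard library are available. Lean on these libraries where they do the work, as an engineer would, in place of code of your own. Each camera call takes 0.05 s, during which the arm holds its last target.

## Task

Slide the flush cover of the catch box fully open, then turn the divided dish on its cradle until the half with the castor wheels faces the box and the dividing wall lies along the tipping axle, and then push the crossbar over to tip both wheels out into the box. Keep both angle brackets in the dish, let the cradle come back level, leave the cover open, and do not shift the tape roll, the can and the screwdriver that lie beside the station.

Things in the scene. Friction and masses are not known exactly. Their poses are not given: they have to be found in the camera images.
- station: Fixed grey steel sorting station, base plate 350 x 370 mm; origin on the table straight below the dish's middle. Its x axis (roughly away from the robot) is parallel to the tipping axle; its y axis points from the catch box (at -y) to the crossbar (at +y). Two bearing posts at x = +-152 mm, y = -30 mm, 178 mm high.
- box_in (a point): Centre of the floor of the open-topped dark steel catch box (inside 200 x 190 mm, 46 mm deep, at station x 0, y -150 mm, 6 mm above the table); axes as the station. Its side away from the dish carries a backstop up to 119 mm above the table.
- cover (a joint): Flat aluminium cover of the catch box, flush between two rails of its height, no handle: metres of opening, 0 = shut, 0.17 = fully open. It slides along the station's -x (towards the robot) against about 1.2 N and light damping and stays where it is left. Press down on it (5 to 10 N) and drag.
- cover_top (a point): Centre of the cover's upper face (206 mm along x, 196 mm along y, 59 mm above the table); moves with the cover.
- dish: Round white dish on a turntable, clipped to the cradle, turns when an end of its wall is pushed with 1 to 4 N. Origin: underside of its foot, 137 mm above the table; z = turning axis. Floor 20 mm, flared rim (236 mm across) 32 mm above the origin. A dividing wall 10 mm thick, 222 mm long, along its x axis; top 75 mm above the origin (contents reach 44 mm). Wheels lie in its -y half, brackets in its +y half.
- wheel_side (a point): Point on the dish floor in the middle of the wheels' half, 60 mm from the dish's centre along the dish's -y.
- tipper (a joint): Tilt of the cradle under the dish, rad: 0 = level (at rest; weight and a light spring bring it back slowly by itself when let go), up to 1.25 (stop) as the box side of the dish goes down and the crossbar swings up and over towards the box. The lower half empties at about 0.8 to 1.1 rad.
- axle (a point): Point on the tipping axle, which runs along the station's x at 162 mm above the table, 30 mm from below the dish's centre towards the box.
- tip_bar (a point): Middle of the crossbar that tips the cradle, along the station's x, with a freely turning black sleeve 18 mm thick, 86 mm long. When level it is 242 mm above the table, 140 mm from the dish's centre on the side away from the box, and 188 mm from the axle, about which it swings with the cradle. Pushing it over takes 4 to 8 N; follow its arc, it rises by 107 mm.
- wheel1_center (a point): Centre of a dark rubber castor wheel, 60 mm across, 22 mm thick, 70 g, lying flat in the dish at the start.
- wheel2_center (a point): Centre of a dark rubber castor wheel, 60 mm across, 22 mm thick, 70 g, lying flat in the dish at the start.
- bracket1_center (a point): Middle of a steel angle bracket 60 x 30 x 24 mm, 80 g (12 mm above its underside), lying in the other half of the dish at the start.
- bracket2_center (a point): Middle of a steel angle bracket 60 x 30 x 24 mm, 80 g (12 mm above its underside), lying in the other half of the dish at the start.
- tape_roll: Bystander, to be left alone: roll of clear packing tape lying flat, 110 mm across, 48 mm high; origin at its underside centre.
- spray_can: Bystander, to be left alone: closed can, 64 mm across, 190 mm high; origin at its underside centre.
- screwdriver: Bystander, to be left alone: screwdriver lying down, 200 mm long; origin at its underside.

How it is judged:
By the outcome, as a careful person would: the job done as asked, in the order asked, and still so for the second after the job is handed in, with the robot touching nothing.
It also fails if it takes over 72 s, if anything falls off the work surface, if the arm or the gripper's body presses on something with over 40 N, if the wrist force passes 120 N, or if a joint passes its speed limit or range.

## Working session

There is one attempt and no reset: what is moved stays moved. The work goes in short steps, Python scripts to look and compute and a tool call to move; the robot and the scene stay as the last step left them, time stands still between calls to the robot, and variables do not carry over. Pictures are saved under pics/ and viewed, and the job is handed in when it is done.

Besides the shell and the picture viewer there is one more tool, called after "Request:" as name([rows], argument=value, ...), one row to a line, values as JSON. arm_command: Moves the arm, as the interface text tells. Shifts and turns lie within -1 to 1; 1 stands for 0.3 m of shift or 30 degrees of turn. Its arguments: {"type":"object","properties":{"steps":{"type":"array","items":{"type":"object","properties":{"hand":{"type":"number"},"travel":{"type":"array","items":{"type":"number","minimum":-1,"maximum":1}},"rotation":{"type":"array","items":{"type":"number","minimum":-1,"maximum":1}}}}},"grip_force":{"type":"number"}},"required":["steps"]}

```bash
mkdir -p pics; ls
python3 - <<'E'
from plant import ctrl
import cv2,numpy as np
s=ctrl.get_state(); print({k:np.round(v,3).tolist() for k,v in s.items()})
for n in("side","top"):
    im,d=ctrl.read_camera(n); cv2.imwrite(f"pics/{n}0.png",im); np.save(f"{n}0.npy",d)
    p=ctrl.camera_params(n); print(n,p["fx"],p["fy"],p["cx"],p["cy"],np.round(p["extrinsics"],3).tolist())
E
```

```text
pics
{'time': 0.0, 'qpos': [-1.318, 0.287, 1.578, 0.0, 1.279, -0.15], 'dq': [-0.0, -0.001, 0.001, 0.0, 0.0, -0.001], 'joint_efforts': [-0.001, -40.598, -29.263, -0.0, 0.006, 0.0], 'eef_pos': [0.264, -0.62, 0.255], 'tcp_rot': [-0.141, 0.694, -0.692, 0.141], 'contact_force': [0.371, -0.318, -0.744], 'wrist_torque': [-0.035, 0.023, -0.004], 'opening': 0.997}
side 374.34803201603967 374.34803201603967 317.17535292280326 197.8091167457166 [[-0.951, -0.2, 0.238, 0.326], [-0.31, 0.649, -0.695, 0.727], [-0.015, -0.734, -0.679, 0.872], [0.0, 0.0, 0.0, 1.0]]
top 454.42735805820917 454.42735805820917 315.61971835385805 198.6764790928439 [[0.028, -0.982, 0.188, 0.301], [-1.0, -0.026, 0.013, 0.001], [-0.008, -0.188, -0.982, 1.566], [0.0, 0.0, 0.0, 1.0]]
```

View pics/side0.png

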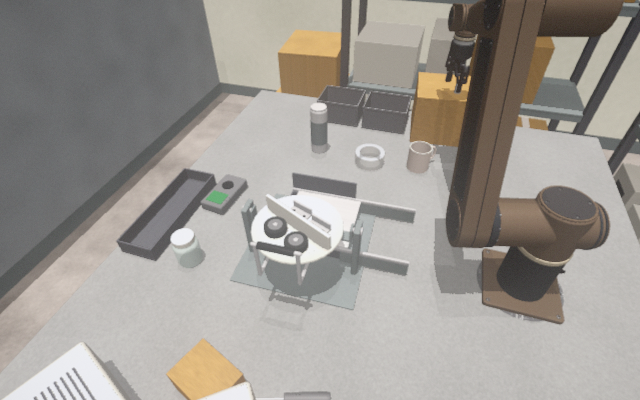

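View pics/top0.png

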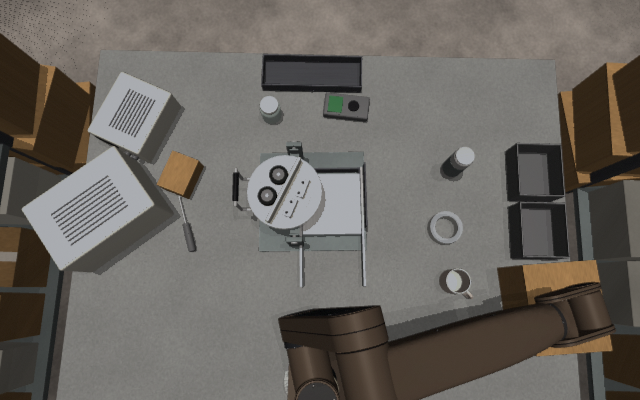

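The side view shows the dish at about (295,225), its wall diagonal, with the wheels at (275,227) and (296,241). In the top view, +x is up and +y is left. The crossbar is at (237,188), the dish centre at (286,191) and the white cover at (345,200).

```bash
cat > h.py <<'E'
from plant import ctrl
import cv2,numpy as np
def cloud(n,d):
    p=ctrl.camera_params(n); v,u=np.mgrid[0:400,0:640]
    P=np.stack([(u-p["cx"])/p["fx"]*d,(v-p["cy"])/p["fy"]*d,d],-1)
    E=np.array(p["extrinsics"]); W=P@E[:3,:3].T+E[:3,3]; W[d<=0]=np.nan; return W
def st():
    s=ctrl.get_state(); print({k:np.round(v,3).tolist() for k,v in s.items() if k in("time","eef_pos","tcp_rot","contact_force","opening","qpos")})
E
python3 - <<'E'
from h import *
import warnings;warnings.simplefilter("ignore")
for n in("top","side"):
    im,d=ctrl.read_camera(n); W=cloud(n,d); np.save(n+"W.npy",W)
    for t in ("station","cover","dish","tip_bar","wheel1_center","bracket1_center","tape_roll","spray_can","screwdriver"):
        for r in ctrl.masks_of(n,t)[:3]:
            m=r["region"]; q=W[m]; 
            print(n,t,round(r["score"],2),np.round(r["at"]).tolist(),m.sum(),"med",np.round(np.nanmedian(q,0),3),"lo",np.round(np.nanpercentile(q,2,axis=0),3),"hi",np.round(np.nanpercentile(q,98,axis=0),3))
            np.save(f"m_{n}_{t}_{int(r['score']*100)}.npy",m)
st()
E
```

```text
top station 0.88 [330.0, 209.0] 7167 med [ 0.542 -0.029  0.056] lo [ 0.391 -0.142  0.001] hi [0.762 0.256 0.245]
top cover 0.93 [340.0, 208.0] 2619 med [ 0.559 -0.053  0.06 ] lo [ 0.477 -0.125  0.052] hi [0.672 0.048 0.067]
top cover 0.41 [330.0, 212.0] 7217 med [ 0.541 -0.028  0.056] lo [ 0.374 -0.142  0.001] hi [0.763 0.256 0.246]
top dish 0.94 [285.0, 188.0] 3313 med [0.586 0.114 0.163] lo [0.483 0.013 0.153] hi [0.698 0.228 0.214]
top tip_bar 0.59 [240.0, 191.0] 413 med [0.576 0.253 0.174] lo [0.452 0.073 0.13 ] hi [0.733 0.266 0.254]
top wheel1_center 0.53 [280.0, 175.0] 231 med [0.638 0.139 0.18 ] lo [0.613 0.117 0.17 ] hi [0.666 0.161 0.186]
top bracket1_center 0.76 [301.0, 187.0] 173 med [0.602 0.064 0.164] lo [0.573 0.045 0.157] hi [0.631 0.082 0.186]
top tape_roll 0.59 [451.0, 222.0] 704 med [ 0.507 -0.425  0.046] lo [ 0.454 -0.472 -0.002] hi [ 0.56  -0.364  0.055]
top spray_can 0.92 [458.0, 162.0] 672 med [ 0.703 -0.43   0.172] lo [ 0.682 -0.472  0.014] hi [ 0.741 -0.411  0.195]
top screwdriver 0.49 [189.0, 238.0] 214 med [0.448 0.449 0.023] lo [0.407 0.43  0.008] hi [0.49
[... 1305 characters left out ...]
[ 0.453 -0.461  0.001] hi [ 0.555 -0.362  0.051]
side tape_roll 0.61 [279.0, 248.0] 944 med [0.571 0.262 0.192] lo [0.452 0.079 0.129] hi [0.726 0.271 0.251]
side tape_roll 0.44 [297.0, 240.0] 361 med [0.569 0.179 0.178] lo [0.544 0.152 0.167] hi [0.597 0.202 0.183]
side spray_can 0.57 [319.0, 127.0] 811 med [ 0.704 -0.418  0.117] lo [ 0.681 -0.458  0.008] hi [ 0.737 -0.408  0.191]
side screwdriver 0.56 [302.0, 399.0] 499 med [0.462 0.457 0.024] lo [ 0.407  0.434 -0.   ] hi [0.551 0.487 0.027]
{'time': 1.1, 'qpos': [-1.318, 0.286, 1.577, -0.0, 1.279, -0.15], 'eef_pos': [0.265, -0.621, 0.256], 'tcp_rot': [-0.141, 0.693, -0.693, 0.141], 'contact_force': [0.744, 0.604, 0.487], 'opening': 0.999}
```

Run:
```python
from h import *
T=np.load("topW.npy");S=np.load("sideW.npy")
def sel(x0,x1,y0,y1,z0,z1,W):
    q=W.reshape(-1,3);m=(q[:,0]>x0)&(q[:,0]<x1)&(q[:,1]>y0)&(q[:,1]<y1)&(q[:,2]>z0)&(q[:,2]<z1);return q[m]
for nm,W in(("top",T),("side",S)):
    print(nm)
    for lab,b in (("bar",(.4,.8,.2,.3,.225,.26)),("wall",(.45,.72,0,.24,.204,.22)),("postF",(.70,.80,.03,.15,.150,.19)),("postN",(.38,.475,.03,.15,.15,.19)),("backstop",(.4,.75,-.2,-.1,.105,.13)),("rails",(.3,.46,-.2,.1,.05,.07)),("base",(.35,.8,-.05,.35,.003,.012)),("covertop",(.44,.72,-.13,.05,.052,.066))):
        q=sel(*b,W)
        if len(q)<4: print(lab,len(q));continue
        mn=q.mean(0);c=cv2.minAreaRect(q[:,:2].astype(np.float32))
        dr=cv2.fitLine(q[:,:2].astype(np.float32),cv2.DIST_HUBER,0,.001,.001).ravel()
        print(lab,len(q),"mean",np.round(mn,4),"zmax",round(np.percentile(q[:,2],97),4),"rect c",np.round(c[0],4),"sz",np.round(c[1],4),"a",round(c[2],1),"line ang",round(np.degrees(np.arctan2(dr[1],dr[0])),2),"pt",np.round(dr[2:],4))
    q=sel(.45,.73,0,.24,.160,.175,W); 
    h=cv2.convexHull(q[:,:2].astype(np.float32)).reshape(-1,2); A=np.c_[2*h,np.ones(len(h))];x=np.linalg.lstsq(A,(h**2).sum(1),rcond=None)[0];print("rim c",x[:2],"r",np.sqrt(x[2]+x[0]**2+x[1]**2),len(h))
im=cv2.imread("pics/top0.png");cv2.imwrite("pics/topz.png",cv2.resize(im[120:300,220:390],None,fx=4,fy=3.3,interpolation=cv2.INTER_CUBIC))
im=cv2.imread("pics/side0.png");cv2.imwrite("pics/sidez.png",cv2.resize(im[160:310,220:420],None,fx=4,fy=4,interpolation=cv2.INTER_CUBIC))
```

```text
top
bar 214 mean [0.5835 0.2587 0.2478] zmax 0.254 rect c [0.5853 0.2592] sz [0.0183 0.12  ] a 89.3 line ang 1.57 pt [0.5835 0.2587]
wall 256 mean [0.5882 0.1202 0.2119] zmax 0.2175 rect c [0.59   0.1199] sz [0.0112 0.2198] a 65.2 line ang -24.79 pt [0.5882 0.1202]
postF 191 mean [0.7292 0.1005 0.1709] zmax 0.182 rect c [0.7269 0.1104] sz [0.0536 0.0792] a 0.6 line ang -49.57 pt [0.7292 0.1005]
postN 145 mean [0.4434 0.0862 0.1739] zmax 0.1833 rect c [0.4511 0.1014] sz [0.0889 0.0393] a 64.1 line ang 57.12 pt [0.445 0.087]
backstop 128 mean [ 0.5999 -0.1399  0.118 ] zmax 0.1253 rect c [ 0.6003 -0.1402] sz [0.2096 0.0061] a 2.2 line ang 2.15 pt [ 0.5999 -0.1399]
rails 221 mean [ 0.3784 -0.0565  0.0593] zmax 0.0657 rect c [ 0.3778 -0.027 ] sz [0.1527 0.2393] a 2.8 line ang -88.18 pt [ 0.3784 -0.0565]
base 3140 mean [0.5432 0.1485 0.0062] zmax 0.0112 rect c [0.5751 0.1499] sz [0.4496 0.3999] a 0.0 line ang -28.24 pt [0.5268 0.147 ]
covertop 2629 mean [ 0.5702 -0.0538  0.0595] zmax 0.0649 rect c [ 0.5866 -0.0391] sz [0.2345 0.1802] a 0.5 line ang -25.65 pt [ 0.5573 -0.0484]
rim c [0.5854
[... 483 characters left out ...]
ax 0.1791 rect c [0.4549 0.1039] sz [0.0935 0.0438] a 46.4 line ang 59.57 pt [0.4439 0.0969]
backstop 285 mean [ 0.5977 -0.1376  0.1138] zmax 0.121 rect c [ 0.5997 -0.1377] sz [0.2099 0.0112] a 2.7 line ang 2.24 pt [ 0.5977 -0.1376]
rails 430 mean [ 0.3761 -0.0274  0.0568] zmax 0.0614 rect c [ 0.382  -0.0278] sz [0.1589 0.2392] a 1.1 line ang -87.8 pt [ 0.3761 -0.0274]
base 4496 mean [0.5575 0.1596 0.0059] zmax 0.0091 rect c [0.5752 0.15  ] sz [0.4504 0.3962] a 0.5 line ang 11.69 pt [0.5685 0.17  ]
covertop 797 mean [ 0.5371 -0.086   0.0589] zmax 0.062 rect c [ 0.5849 -0.0401] sz [0.2343 0.1797] a 0.0 line ang -20.04 pt [ 0.5281 -0.088 ]
rim c [0.58624112 0.11733297] r 0.12464078779191205 37
```

View pics/topz.png

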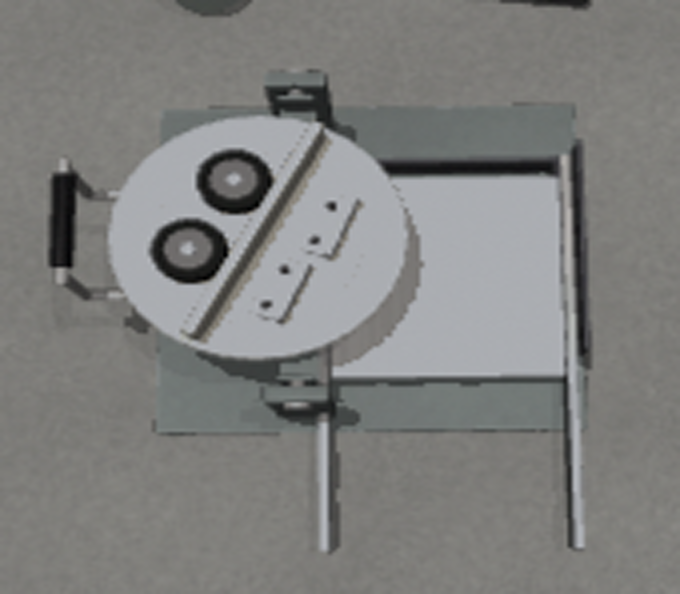

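View pics/sidez.png

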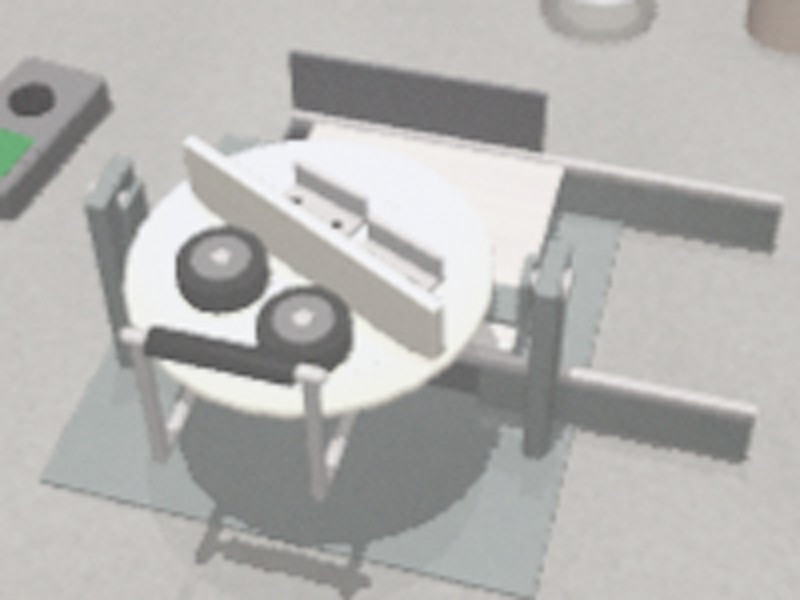

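```bash
cat >> h.py <<'E'
from scipy.spatial.transform import Rotation as R
O=np.array([.589,.121,0]);YAW=np.radians(2.2)
def S2W(p): return O+R.from_euler('z',YAW).apply(p)
def W2S(p): return R.from_euler('z',-YAW).apply(np.asarray(p)-O)
def goalR():  # tool y down, tool z = -/+ station y, nearest
    s=ctrl.get_state(); r=R.from_quat(s["tcp_rot"]); best=None
    for sg in(1,-1):
        z=S2W([0,sg,0])-O; y=np.array([0,0,-1.]); g=R.from_matrix(np.c_[np.cross(y,z),y,z])
        a=(r.inv()*g).magnitude()
        if best is None or a<best[0]: best=(a,g)
    return best[1]
def to(ps,g=None):
    "list of station-frame TCP waypoints: print tool-frame travel/rotation units"
    s=ctrl.get_state(); r=R.from_quat(s["tcp_rot"]); g=g or goalR()
    p=np.array(s["eef_pos"]); print("now S",np.round(W2S(p),4),"rot to goal /30deg",np.round(np.degrees((r.inv()*g).as_rotvec())/30,3))
    for q in ps:
        w=S2W(np.array(q,float)); print(q,"W",np.round(w,3),"travel(goal axes)",np.round(g.inv().apply(w-p)/.3,3)); p=w
E
python3 - <<'E'
from h import *
r=R.from_quat(ctrl.get_state()["tcp_rot"]);print(np.round(r.as_matrix(),3));print(np.round(goalR().as_matrix(),3))
to([(0.05,-.19,.2),(0.05,-.19,.09)])
to([(0.05,-.19,.2),(0.05,-.19,.09)],R.from_quat(ctrl.get_state()["tcp_rot"]))
E
```

```text
[[-0.92  -0.     0.392]
 [-0.392  0.    -0.92 ]
 [ 0.    -1.    -0.   ]]
[[-0.999  0.     0.038]
 [-0.038  0.    -0.999]
 [ 0.    -1.    -0.   ]]
now S [-0.3526 -0.729   0.2563] rot to goal /30deg [0.    0.696 0.   ]
(0.05, -0.19, 0.2) W [ 0.646 -0.067  0.2  ] travel(goal axes) [-1.342  0.188 -1.797]
(0.05, -0.19, 0.09) W [ 0.646 -0.067  0.09 ] travel(goal axes) [0.    0.367 0.   ]
now S [-0.3526 -0.729   0.2563] rot to goal /30deg [0. 0. 0.]
(0.05, -0.19, 0.2) W [ 0.646 -0.067  0.2  ] travel(goal axes) [-1.894  0.188 -1.2  ]
(0.05, -0.19, 0.09) W [ 0.646 -0.067  0.09 ] travel(goal axes) [-0.     0.367  0.   ]
```

Request:
arm_command([
  {"hand": 0, "travel": [0, 0, 0], "rotation": [0, 0.35, 0]},
  {"hand": 0, "travel": [0, 0, 0], "rotation": [0, 0.35, 0]},
  {"hand": 0, "travel": [-0.11, 0, -0.15], "rotation": [0, 0, 0]},
  {"hand": 0, "travel": [-0.11, 0, -0.15], "rotation": [0, 0, 0]},
  {"hand": 0, "travel": [-0.11, 0, -0.15], "rotation": [0, 0, 0]},
  {"hand": 0, "travel": [-0.11, 0, -0.15], "rotation": [0, 0, 0]},
  {"hand": 0, "travel": [-0.11, 0, -0.15], "rotation": [0, 0, 0]},
  {"hand": 0, "travel": [-0.11, 0, -0.15], "rotation": [0, 0, 0]},
  {"hand": 0, "travel": [-0.11, 0, -0.15], "rotation": [0, 0, 0]},
  {"hand": 0, "travel": [-0.11, 0, -0.15], "rotation": [0, 0, 0]},
  {"hand": 0, "travel": [-0.11, 0, -0.15], "rotation": [0, 0, 0]},
  {"hand": 0, "travel": [-0.11, 0, -0.15], "rotation": [0, 0, 0]},
  {"hand": 0, "travel": [-0.11, 0, -0.15], "rotation": [0, 0, 0]},
])

```text
time: 2.72
eef_pos: [0.6254, -0.1067, 0.258]
tcp_rot: [0.004, -0.705, 0.709, -0.008]
contact_force: [1.7, -0.9, 0.1]
opening: 0.0
```

Run:
```python
from h import *
st();to([(0.05,-.19,.2),(0.05,-.19,.09)])
```

```text
{'time': 2.725, 'qpos': [-0.328, 0.194, 1.684, -0.003, 1.257, 1.228], 'eef_pos': [0.625, -0.107, 0.258], 'tcp_rot': [0.004, -0.705, 0.709, -0.008], 'contact_force': [1.659, -0.89, 0.105], 'opening': 0.0}
now S [ 0.0276 -0.2289  0.258 ] rot to goal /30deg [-0.01  -0.043 -0.01 ]
(0.05, -0.19, 0.2) W [ 0.646 -0.067  0.2  ] travel(goal axes) [-0.075  0.193 -0.13 ]
(0.05, -0.19, 0.09) W [ 0.646 -0.067  0.09 ] travel(goal axes) [0.    0.367 0.   ]
```

Request:
arm_command([
  {"hand": 0, "travel": [-0.075, 0, -0.13], "rotation": [0, -0.04, 0]},
  {"hand": 0, "travel": [0, 0.19, 0], "rotation": [0, 0, 0]},
  {"hand": 0, "travel": [0, 0.19, 0], "rotation": [0, 0, 0]},
  {"hand": 0, "travel": [0, 0.14, 0], "rotation": [0, 0, 0]},
])

```text
time: 3.22
eef_pos: [0.6561, -0.0626, 0.1054]
tcp_rot: [0.009, -0.704, 0.71, -0.024]
contact_force: [-0.5, -0.6, -0.3]
opening: 0.002
```

Run:
```python
from h import *
st();to([(0.05,-.19,.09)])
```

```text
{'time': 3.225, 'qpos': [-0.248, 0.396, 1.731, -0.004, 0.993, 1.28], 'eef_pos': [0.656, -0.063, 0.105], 'tcp_rot': [0.009, -0.704, 0.71, -0.024], 'contact_force': [-0.523, -0.611, -0.32], 'opening': 0.002}
now S [ 0.06   -0.186   0.1054] rot to goal /30deg [-0.018  0.013 -0.04 ]
(0.05, -0.19, 0.09) W [ 0.646 -0.067  0.09 ] travel(goal axes) [0.033 0.051 0.013]
```

Approach until contact in small steps.

Request:
arm_command([
  {"hand": 0, "travel": [0.01, 0.045, 0.01], "rotation": [-0.018, 0.013, -0.04]},
  {"hand": 0, "travel": [0, 0.015, 0], "rotation": [0, 0, 0]},
])

```text
time: 3.48
eef_pos: [0.6516, -0.0655, 0.0839]
tcp_rot: [-0.016, 0.708, -0.706, 0.011]
contact_force: [-2.4, -0.6, 17.7]
opening: -0.001
```

Request:
arm_command([
  {"hand": 0, "travel": [0, 0.01, 0], "rotation": [0, 0, 0]},
])

```text
time: 3.6
eef_pos: [0.6535, -0.066, 0.084]
tcp_rot: [-0.014, 0.708, -0.706, 0.012]
contact_force: [-1.5, 2.0, 8.4]
opening: -0.001
```

Request:
arm_command([
  {"hand": 0, "travel": [0.06, 0.01, 0], "rotation": [0, 0, 0]},
  {"hand": 0, "travel": [0.06, 0.01, 0], "rotation": [0, 0, 0]},
  {"hand": 0, "travel": [0.06, 0.01, 0], "rotation": [0, 0, 0]},
])

```text
time: 3.98
eef_pos: [0.6058, -0.0701, 0.0842]
tcp_rot: [0.008, -0.706, 0.708, -0.019]
contact_force: [1.1, -0.6, 2.0]
opening: -0.001
```

Run:
```python
from h import *
st();to([])
im,d=ctrl.read_camera("top");cv2.imwrite("pics/top1.png",cv2.resize(im[100:340,200:480],None,fx=2.5,fy=2.5))
```

```text
{'time': 3.975, 'qpos': [-0.282, 0.333, 1.861, 0.002, 0.932, 1.25], 'eef_pos': [0.606, -0.07, 0.084], 'tcp_rot': [0.008, -0.706, 0.708, -0.019], 'contact_force': [1.097, -0.612, 1.956], 'opening': -0.001}
now S [ 0.0094 -0.1916  0.0842] rot to goal /30deg [-0.007 -0.002 -0.03 ]
```

View pics/top1.png

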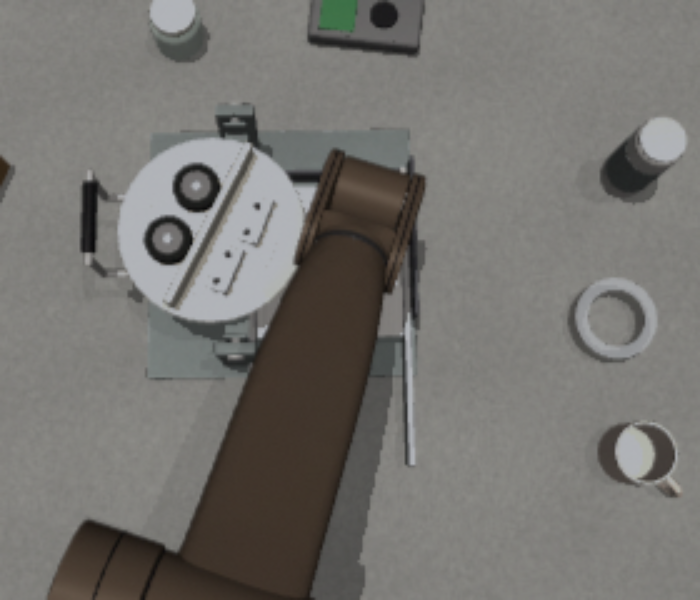

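Run:
```python
from h import *
im,d=ctrl.read_camera("side");cv2.imwrite("pics/side1.png",cv2.resize(im[140:310,220:440],None,fx=3.5,fy=3.5))
```

```text
(no output)
```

View pics/side1.png

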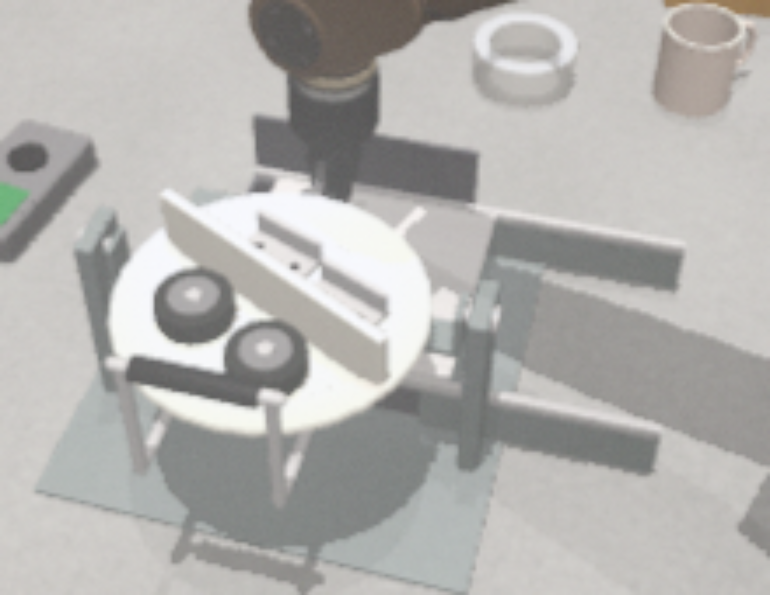

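Request:
arm_command([
  {"hand": 0, "travel": [0, -0.04, 0], "rotation": [0, 0, 0]},
  {"hand": 0, "travel": [-0.1, 0, -0.01], "rotation": [0, 0, -0.03]},
  {"hand": 0, "travel": [-0.07, 0, 0], "rotation": [0, 0, 0]},
  {"hand": 0, "travel": [0, 0.03, 0], "rotation": [0, 0, 0]},
  {"hand": 0, "travel": [0, 0.02, 0], "rotation": [0, 0, 0]},
  {"hand": 0, "travel": [0, 0.02, 0], "rotation": [0, 0, 0]},
])

```text
time: 4.82
eef_pos: [0.6609, -0.0661, 0.0839]
tcp_rot: [0.01, -0.705, 0.709, -0.016]
contact_force: [-1.4, 3.6, 17.3]
opening: 0.003
```

Request:
arm_command([
  {"hand": 0, "travel": [0.03, 0.025, 0], "rotation": [0, 0, 0]},
])

```text
time: 4.95
eef_pos: [0.6574, -0.0663, 0.0838]
tcp_rot: [0.004, -0.705, 0.709, -0.02]
contact_force: [1.5, 6.9, 31.3]
opening: 0.001
```

Request:
arm_command([
  {"hand": 0, "travel": [0.03, 0.025, 0], "rotation": [0, 0, 0]},
])

```text
time: 5.08
eef_pos: [0.6541, -0.0664, 0.0839]
tcp_rot: [-0.001, -0.705, 0.709, -0.025]
contact_force: [1.5, 5.2, 19.9]
opening: 0.003
```

Request:
arm_command([
  {"hand": 0, "travel": [0.03, 0.025, 0], "rotation": [0, 0, 0]},
])

```text
time: 5.2
eef_pos: [0.6508, -0.0665, 0.084]
tcp_rot: [-0.007, -0.704, 0.709, -0.03]
contact_force: [0.3, 5.6, 19.3]
opening: 0.001
```

Run:
```python
from h import *
st();to([])
im,d=ctrl.read_camera("side");cv2.imwrite("pics/side2.png",cv2.resize(im[140:310,220:440],None,fx=3.5,fy=3.5))
```

```text
{'time': 5.2, 'qpos': [-0.259, 0.402, 1.769, 0.01, 0.918, 1.273], 'eef_pos': [0.651, -0.066, 0.084], 'tcp_rot': [-0.007, -0.704, 0.709, -0.03], 'contact_force': [0.309, 5.595, 19.257], 'opening': 0.001}
now S [ 0.0546 -0.1897  0.084 ] rot to goal /30deg [-0.015 -0.011 -0.102]
```

View pics/side2.png

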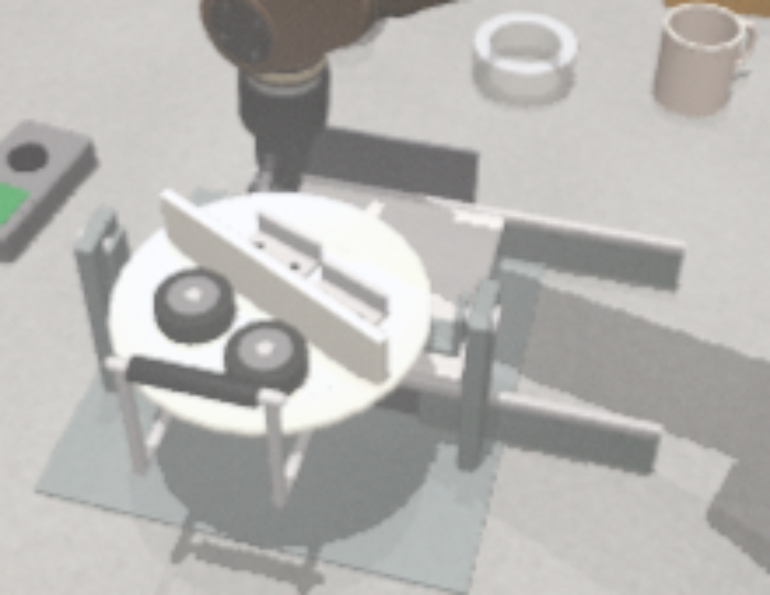

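Request:
arm_command([
  {"hand": 0, "travel": [0.06, 0.02, 0], "rotation": [0, 0, -0.06]},
  {"hand": 0, "travel": [0.06, 0.02, 0], "rotation": [0, 0, -0.06]},
  {"hand": 0, "travel": [0.06, 0.02, 0], "rotation": [0, 0, -0.06]},
])

```text
time: 5.62
eef_pos: [0.6105, -0.068, 0.0839]
tcp_rot: [0.012, -0.703, 0.711, -0.009]
contact_force: [1.1, 4.2, 15.8]
opening: 0.001
```

Run:
```python
from h import *
st();to([])
im,d=ctrl.read_camera("side");cv2.imwrite("pics/side3.png",cv2.resize(im[140:310,220:440],None,fx=3.5,fy=3.5))
```

```text
{'time': 5.625, 'qpos': [-0.272, 0.349, 1.839, -0.014, 0.953, 1.277], 'eef_pos': [0.61, -0.068, 0.084], 'tcp_rot': [0.012, -0.703, 0.711, -0.009], 'contact_force': [1.14, 4.217, 15.846], 'opening': 0.001}
now S [ 0.0142 -0.1896  0.0839] rot to goal /30deg [-0.02  -0.017  0.006]
```

View pics/side3.png

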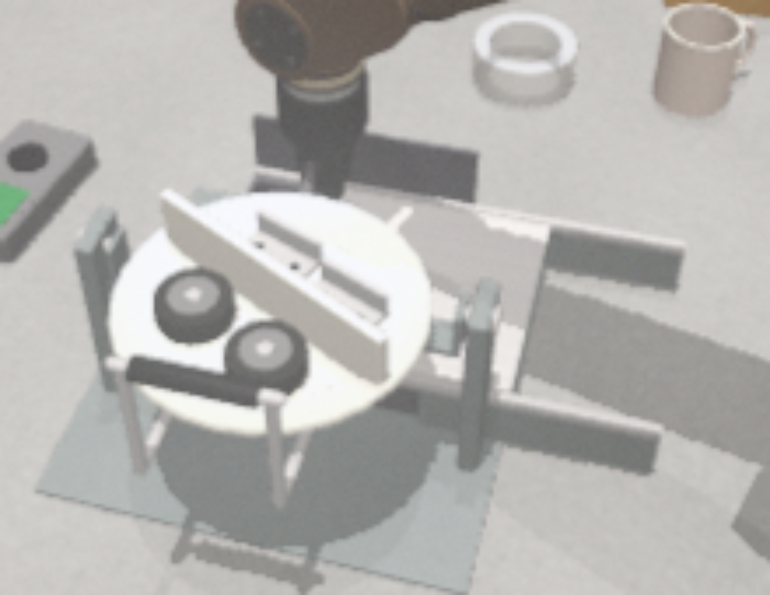

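The cover is following the fingertip, and its near edge is now at about (548,230) in the zoomed image. I'll keep dragging.

Request:
arm_command([
  {"hand": 0, "travel": [0.06, 0.02, 0], "rotation": [0, 0, -0.02]},
  {"hand": 0, "travel": [0.06, 0.02, 0], "rotation": [0, 0, -0.03]},
  {"hand": 0, "travel": [0.06, 0.02, 0], "rotation": [0, 0, -0.03]},
  {"hand": 0, "travel": [0.06, 0.02, 0], "rotation": [0, 0, -0.03]},
  {"hand": 0, "travel": [0.06, 0.02, 0], "rotation": [0, 0, -0.03]},
  {"hand": 0, "travel": [0.06, 0.02, 0], "rotation": [0, 0, -0.03]},
])

```text
time: 6.42
eef_pos: [0.5262, -0.0715, 0.0839]
tcp_rot: [0.015, -0.701, 0.713, 0.0]
contact_force: [0.9, 5.7, 19.6]
opening: -0.004
```

Run:
```python
from h import *
st();to([])
im,d=ctrl.read_camera("side");cv2.imwrite("pics/side4.png",cv2.resize(im[140:310,220:440],None,fx=3.5,fy=3.5))
```

```text
{'time': 6.425, 'qpos': [-0.317, 0.195, 2.035, -0.027, 0.928, 1.249], 'eef_pos': [0.526, -0.071, 0.084], 'tcp_rot': [0.015, -0.701, 0.713, 0.0], 'contact_force': [0.946, 5.706, 19.552], 'opening': -0.004}
now S [-0.0701 -0.1899  0.0839] rot to goal /30deg [-0.029 -0.032  0.042]
```

View pics/side4.png

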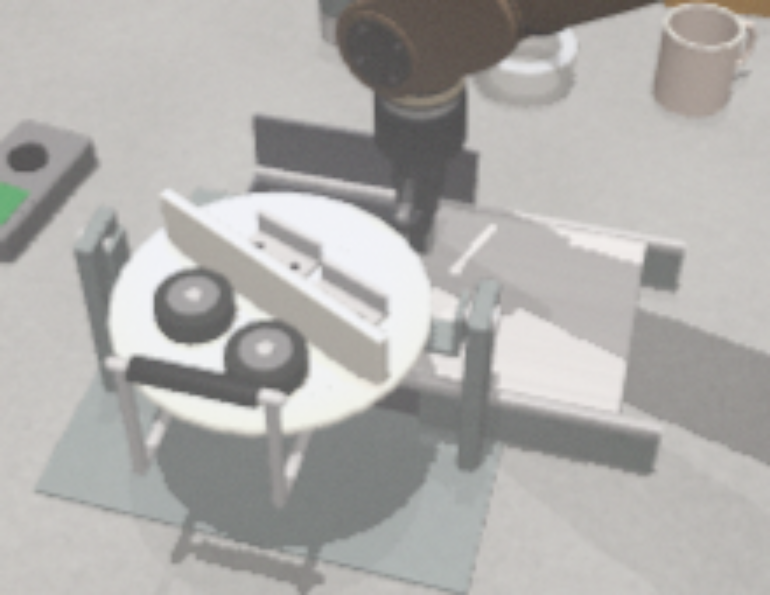

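Request:
arm_command([
  {"hand": 0, "travel": [0.06, 0.02, 0], "rotation": [0, 0, 0]},
  {"hand": 0, "travel": [0.06, 0.02, 0], "rotation": [0, 0, 0]},
  {"hand": 0, "travel": [0.06, 0.018, 0], "rotation": [0, 0, 0]},
  {"hand": 0, "travel": [0.05, 0.018, 0], "rotation": [0, 0, 0]},
])

```text
time: 6.98
eef_pos: [0.4807, -0.0788, 0.0841]
tcp_rot: [-0.012, -0.696, 0.718, -0.023]
contact_force: [8.1, 3.6, 14.5]
opening: 0.002
```

Run:
```python
from h import *
st();to([])
im,d=ctrl.read_camera("side");cv2.imwrite("pics/side5.png",cv2.resize(im[140:310,220:440],None,fx=3.5,fy=3.5))
```

```text
{'time': 6.975, 'qpos': [-0.366, 0.068, 2.178, -0.015, 0.836, 1.199], 'eef_pos': [0.481, -0.079, 0.084], 'tcp_rot': [-0.012, -0.696, 0.718, -0.023], 'contact_force': [8.113, 3.565, 14.51], 'opening': 0.002}
now S [-0.1159 -0.1954  0.0841] rot to goal /30deg [-0.062 -0.044 -0.095]
```

View pics/side5.png

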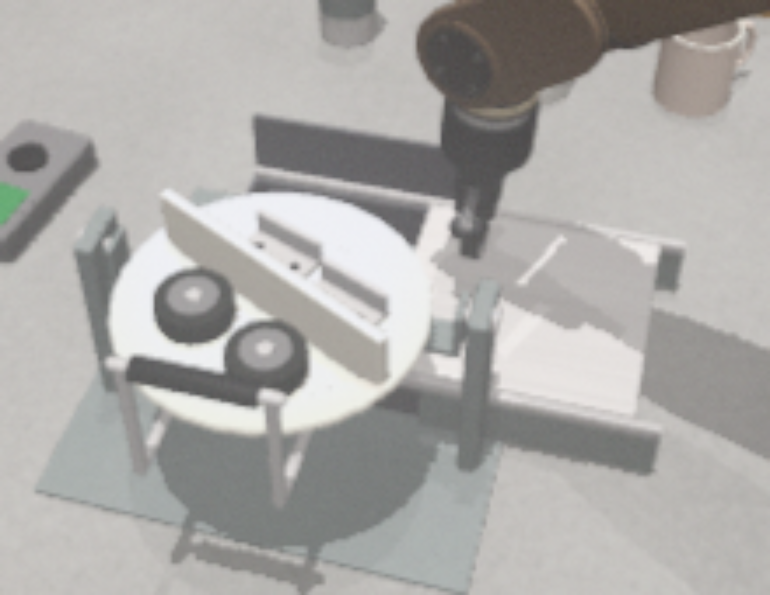

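Request:
arm_command([
  {"hand": 0, "travel": [0, -0.2, 0], "rotation": [0, 0, 0]},
  {"hand": 0, "travel": [0, -0.2, 0], "rotation": [-0.03, -0.04, -0.05]},
  {"hand": 0, "travel": [0, -0.2, 0], "rotation": [-0.03, 0, -0.05]},
  {"hand": 0, "travel": [0, -0.15, 0], "rotation": [0, 0, 0]},
])

```text
time: 7.52
eef_pos: [0.468, -0.073, 0.3066]
tcp_rot: [-0.018, 0.708, -0.706, 0.008]
contact_force: [0.1, 0.3, -0.5]
opening: 0.003
```

Run:
```python
from h import *
st()
for n in("top","side"):
    im,d=ctrl.read_camera(n);W=cloud(n,d);np.save(n+"W2.npy",W);cv2.imwrite(f"pics/{n}6.png",im)
    q=W2S(W.reshape(-1,3)); 
    m=(abs(q[:,2]-.059)<.006)&(abs(q[:,0])<.4)&(q[:,1]<-.075)&(q[:,1]>-.24); c=q[m]
    for a,b in((-.1,-.08),(-.13,-.11),(-.22,-.2),(-.235,-.22)):
        k=c[(c[:,1]>a)&(c[:,1]<b)]
        if len(k): print(n,a,len(k),"x",np.round([k[:,0].min(),k[:,0].max()],4))
ps=[]
a=np.radians(-24.8-2.2); u=np.array([np.cos(a),np.sin(a)]);t=np.array([-u[1],u[0]])
p=u*.095+t*.032; to([(*p,.30),(*p,.217)])
```

```text
{'time': 7.525, 'qpos': [-0.368, -0.201, 1.989, -0.002, 1.368, 1.167], 'eef_pos': [0.468, -0.073, 0.307], 'tcp_rot': [-0.018, 0.708, -0.706, 0.008], 'contact_force': [0.099, 0.272, -0.472], 'opening': 0.003}
top -0.1 170 x [-0.2093  0.1041]
top -0.13 41 x [-0.1038  0.104 ]
top -0.22 67 x [-0.2691  0.1064]
top -0.235 77 x [-0.2693  0.1051]
side -0.1 235 x [-0.2728 -0.1304]
side -0.13 244 x [-0.2727 -0.0973]
side -0.22 323 x [-0.2727 -0.0672]
side -0.235 215 x [-0.2714 -0.0669]
now S [-0.1263 -0.19    0.3105] rot to goal /30deg [-0.001 -0.004  0.009]
(np.float64(0.09917331578956044), np.float64(-0.01461688870122917), 0.3) W [0.689 0.11  0.3  ] travel(goal axes) [-0.751  0.035 -0.585]
(np.float64(0.09917331578956044), np.float64(-0.01461688870122917), 0.217) W [0.689 0.11  0.217] travel(goal axes) [0.    0.277 0.   ]
```

View pics/top6.png

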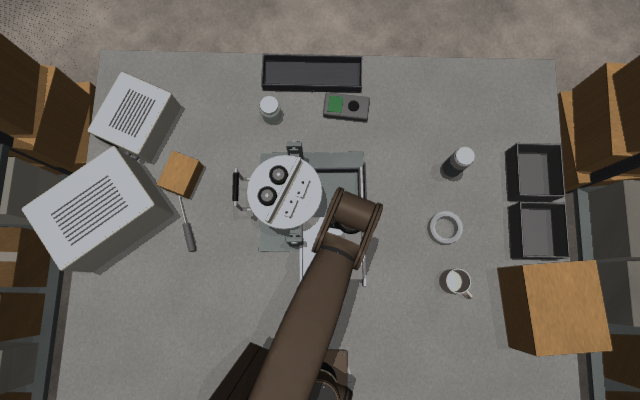

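Cover edges read -0.273 and -0.067 in station x, so it is fully open by 0.170. The next move is to the dish.

Request:
arm_command([
  {"hand": 0, "travel": [-0.15, 0.005, -0.117], "rotation": [0, 0, 0]},
  {"hand": 0, "travel": [-0.15, 0.005, -0.117], "rotation": [0, 0, 0]},
  {"hand": 0, "travel": [-0.15, 0.005, -0.117], "rotation": [0, 0, 0]},
  {"hand": 0, "travel": [-0.15, 0.005, -0.117], "rotation": [0, 0, 0]},
  {"hand": 0, "travel": [-0.15, 0.005, -0.117], "rotation": [0, 0, 0]},
  {"hand": 0, "travel": [0, 0, 0], "rotation": [0, 0, 0]},
])

```text
time: 8.38
eef_pos: [0.6903, 0.1134, 0.2903]
tcp_rot: [0.017, -0.706, 0.708, -0.005]
contact_force: [-0.4, -1.2, -0.7]
opening: -0.003
```

Run:
```python
from h import *
st();to([(.099,-.0146,.30),(.099,-.0146,.217)])
```

```text
{'time': 8.375, 'qpos': [0.019, 0.326, 1.465, -0.002, 1.367, 1.559], 'eef_pos': [0.69, 0.113, 0.29], 'tcp_rot': [0.017, -0.706, 0.708, -0.005], 'contact_force': [-0.441, -1.153, -0.72], 'opening': -0.003}
now S [ 0.101  -0.0115  0.2903] rot to goal /30deg [-0.004 -0.013  0.033]
(0.099, -0.0146, 0.3) W [0.688 0.11  0.3  ] travel(goal axes) [ 0.007 -0.032  0.01 ]
(0.099, -0.0146, 0.217) W [0.688 0.11  0.217] travel(goal axes) [0.    0.277 0.   ]
```

Request:
arm_command([
  {"hand": 0, "travel": [0, 0.13, 0], "rotation": [0, 0, 0.03]},
  {"hand": 0, "travel": [0, 0.1, 0], "rotation": [0, 0, 0]},
  {"hand": 0, "travel": [0, 0.0, 0], "rotation": [0, 0, 0]},
])

```text
time: 8.75
eef_pos: [0.6865, 0.1119, 0.2163]
tcp_rot: [0.013, -0.706, 0.708, -0.009]
contact_force: [0.1, 0.5, 0.2]
opening: 0.002
```

Run:
```python
from h import *
st();to([])
# arc path: wall -x-end station angle th from -27 to -178 etc
g=goalR()
ps=[]
for th in np.arange(-27,-182,-12.5):
    a=np.radians(th);u=np.array([np.cos(a),np.sin(a)]);t=np.array([-u[1],u[0]])
    d=5+11*abs(np.cos(a+np.pi/2))*0+ (11*abs(t[0])+14.5*abs(t[1]))
    p=u*.095+t*(d/1000); ps.append((round(th,1),*np.round(p,4)))
prev=None
for p in ps:
    q=np.array([p[1],p[2],.217])
    print(p, np.round(g.inv().apply(R.from_euler('z',YAW).apply(q-prev))/.3,3) if prev is not None else "")
    prev=q
im,d=ctrl.read_camera("side");cv2.imwrite("pics/side7.png",cv2.resize(im[140:310,220:440],None,fx=3.5,fy=3.5))
```

```text
{'time': 8.75, 'qpos': [0.017, 0.365, 1.551, -0.003, 1.232, 1.558], 'eef_pos': [0.687, 0.112, 0.216], 'tcp_rot': [0.013, -0.706, 0.708, -0.009], 'contact_force': [0.115, 0.482, 0.234], 'opening': 0.002}
now S [ 0.0971 -0.0128  0.2163] rot to goal /30deg [-0.006 -0.014  0.013]
(np.float64(-27.0), np.float64(0.095), np.float64(-0.0227)) 
(np.float64(-39.5), np.float64(0.0881), np.float64(-0.0425)) [ 0.023 -0.     0.066]
(np.float64(-52.0), np.float64(0.0763), np.float64(-0.061)) [ 0.039 -0.     0.062]
(np.float64(-64.5), np.float64(0.06), np.float64(-0.0766)) [ 0.054 -0.     0.052]
(np.float64(-77.0), np.float64(0.0399), np.float64(-0.0883)) [ 0.067 -0.     0.039]
(np.float64(-89.5), np.float64(0.017), np.float64(-0.0949)) [ 0.076 -0.     0.022]
(np.float64(-102.0), np.float64(-0.0014), np.float64(-0.0968)) [ 0.061 -0.     0.006]
(np.float64(-114.5), np.float64(-0.0203), np.float64(-0.0952)) [ 0.063  0.    -0.005]
(np.float64(-127.0), np.float64(-0.0392), np.float64(-0.0894)) [ 0.063  0.    -0.019]
(np.float64(-139.5), np.float64(-0.0572), np.float64(-0.0793)) [ 0.06   0.    -0.034]
(np.float64(-152.0), np.float64(-0.0731), np.float64(-0.0649)) [ 0.053  0.    -0.048]
(np.float64(-164.5), np.float64(-0.0857), np.float64(-0.0465)) [ 0.042  0.    -0.061]
(np.float64(-177.0), np.float64(-0.0938), np.float64(-0.025)) [ 0.027  0.    -0.072]
```

View pics/side7.png

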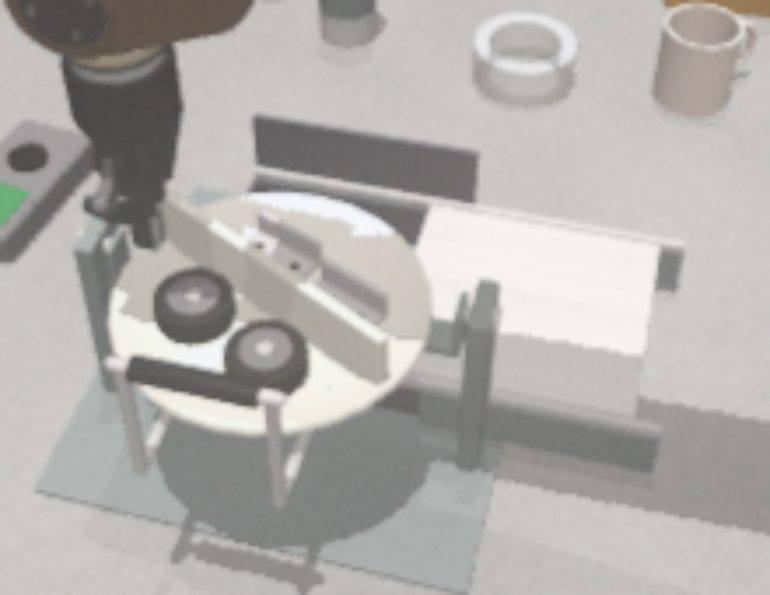

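Request:
arm_command([
  {"hand": 0, "travel": [0.01, 0, 0.05], "rotation": [0, 0, 0]},
  {"hand": 0, "travel": [0.025, 0, 0.07], "rotation": [0, 0, 0]},
  {"hand": 0, "travel": [0.04, 0, 0.065], "rotation": [0, 0, 0]},
  {"hand": 0, "travel": [0.05, 0, 0.055], "rotation": [0, 0, 0]},
])

```text
time: 9.3
eef_pos: [0.652, 0.0339, 0.2246]
tcp_rot: [0.009, -0.706, 0.708, -0.013]
contact_force: [0.6, 0.4, 0.8]
opening: 0.001
```

```bash
cat >> h.py <<'E'
from collections import *
def arc(ths,r=.095,z=.217):
    ps=[]
    for th in ths:
        a=np.radians(th);u=np.array([np.cos(a),np.sin(a)]);t=np.array([-u[1],u[0]])
        p=u*r+t*((5+11*abs(t[0])+14.5*abs(t[1]))/1000); ps.append((*[float(x) for x in np.round(p,3)],z))
    to(ps)
def snap(n,k,box=(140,310,220,440)):
    im,d=ctrl.read_camera(n);a,b,c,e=box;cv2.imwrite(f"pics/{k}.png",cv2.resize(im[a:b,c:e],None,fx=3.5,fy=3.5));return cloud(n,d)
def wall(W):
    q=W2S(W.reshape(-1,3)); m=(np.hypot(q[:,0],q[:,1])<.118)&(q[:,2]>.206)&(q[:,2]<.219);q=q[m][:,:2].astype(np.float32)
    if len(q)<10: print("wall few",len(q));return
    l=cv2.fitLine(q,cv2.DIST_HUBER,0,.001,.001).ravel();c=cv2.minAreaRect(q);print("wall ang S",np.degrees(np.arctan2(l[1],l[0])),len(q),"rect",np.round(c[1],3),np.round(c[0],3))
E
python3 - <<'E'
from h import *
st();arc([-52,-64.5,-77,-89.5,-102]); wall(snap("side","s8"))
E
```

```text
{'time': 9.3, 'qpos': [-0.103, 0.262, 1.666, -0.002, 1.208, 1.438], 'eef_pos': [0.652, 0.034, 0.225], 'tcp_rot': [0.009, -0.706, 0.708, -0.013], 'contact_force': [0.634, 0.407, 0.787], 'opening': 0.001}
now S [ 0.0596 -0.0895  0.2246] rot to goal /30deg [-0.006 -0.015 -0.01 ]
(0.076, -0.061, 0.217) W [0.667 0.063 0.217] travel(goal axes) [-0.055  0.025 -0.095]
(0.06, -0.077, 0.217) W [0.652 0.046 0.217] travel(goal axes) [ 0.053 -0.     0.053]
(0.04, -0.088, 0.217) W [0.632 0.035 0.217] travel(goal axes) [ 0.067 -0.     0.037]
(0.017, -0.095, 0.217) W [0.61  0.027 0.217] travel(goal axes) [ 0.077 -0.     0.023]
(-0.001, -0.097, 0.217) W [0.592 0.024 0.217] travel(goal axes) [ 0.06  -0.     0.007]
wall ang S -64.806496 295 rect [0.034 0.219] [ 0.001 -0.001]
```

View pics/s8.png

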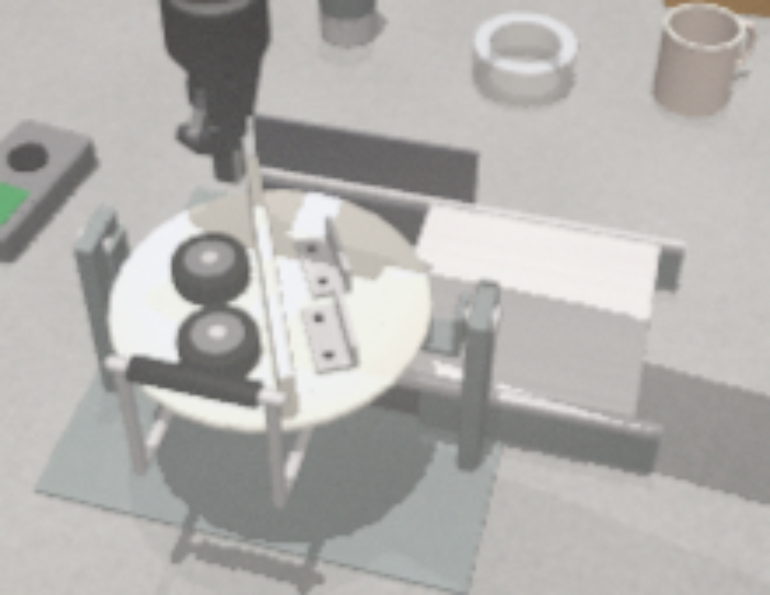

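Request:
arm_command([
  {"hand": 0, "travel": [0.065, 0.02, -0.015], "rotation": [0, 0, 0]},
  {"hand": 0, "travel": [0.075, 0.007, 0.015], "rotation": [0, 0, 0]},
  {"hand": 0, "travel": [0.065, 0.005, 0.007], "rotation": [0, 0, 0]},
  {"hand": 0, "travel": [0.06, 0.005, -0.007], "rotation": [0, 0, 0]},
])

```text
time: 9.85
eef_pos: [0.5726, 0.0242, 0.2184]
tcp_rot: [0.001, -0.704, 0.71, -0.016]
contact_force: [1.7, 0.8, 0.5]
opening: 0.003
```

Run:
```python
from h import *
st(); wall(snap("side","s9"));arc([-102,-114.5,-127,-139.5,-152,-164.5,-177]);
```

```text
{'time': 9.85, 'qpos': [-0.133, 0.088, 1.878, -0.005, 1.154, 1.416], 'eef_pos': [0.573, 0.024, 0.218], 'tcp_rot': [0.001, -0.704, 0.71, -0.016], 'contact_force': [1.744, 0.761, 0.496], 'opening': 0.003}
wall ang S 67.72679 359 rect [0.221 0.033] [ 0.008 -0.006]
now S [-0.0223 -0.0957  0.2178] rot to goal /30deg [-0.015 -0.027 -0.033]
(-0.001, -0.097, 0.217) W [0.592 0.024 0.217] travel(goal axes) [-0.071  0.003  0.004]
(-0.02, -0.095, 0.217) W [0.573 0.025 0.217] travel(goal axes) [ 0.063  0.    -0.007]
(-0.039, -0.089, 0.217) W [0.553 0.031 0.217] travel(goal axes) [ 0.063  0.    -0.02 ]
(-0.057, -0.079, 0.217) W [0.535 0.04  0.217] travel(goal axes) [ 0.06   0.    -0.033]
(-0.073, -0.065, 0.217) W [0.519 0.053 0.217] travel(goal axes) [ 0.053  0.    -0.047]
(-0.086, -0.047, 0.217) W [0.505 0.071 0.217] travel(goal axes) [ 0.043  0.    -0.06 ]
(-0.094, -0.025, 0.217) W [0.496 0.092 0.217] travel(goal axes) [ 0.027  0.    -0.073]
```

View pics/s9.png

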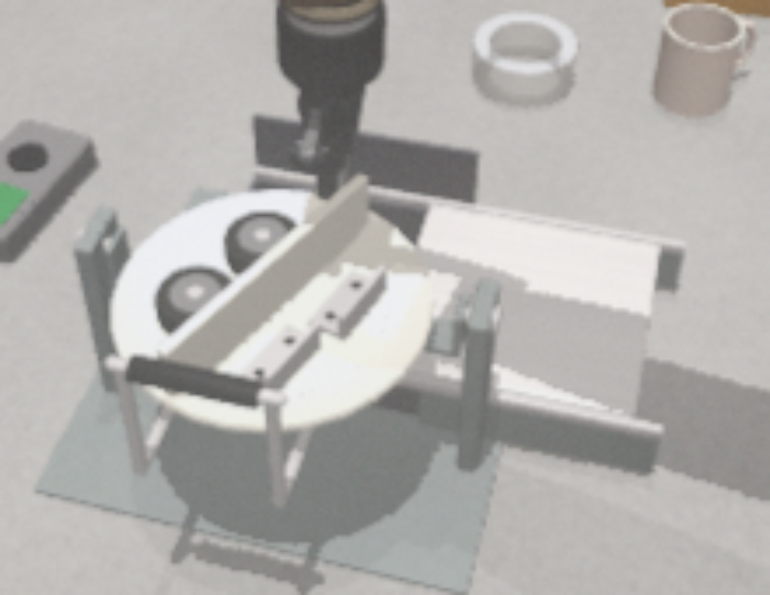

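Request:
arm_command([
  {"hand": 0, "travel": [0.06, 0, -0.02], "rotation": [0, 0, -0.03]},
  {"hand": 0, "travel": [0.06, 0.005, -0.033], "rotation": [0, 0, 0]},
  {"hand": 0, "travel": [0.053, 0.005, -0.047], "rotation": [0, 0, 0]},
])

```text
time: 10.28
eef_pos: [0.5206, 0.0503, 0.2178]
tcp_rot: [0.001, -0.703, 0.711, -0.013]
contact_force: [2.7, -2.1, 0.9]
opening: -0.003
```

Run:
```python
from h import *
st(); wall(snap("side","s10"));arc([-139.5,-152,-164.5,-177,-180]);
```

```text
{'time': 10.275, 'qpos': [-0.093, -0.022, 1.991, -0.011, 1.155, 1.462], 'eef_pos': [0.521, 0.05, 0.218], 'tcp_rot': [0.001, -0.703, 0.711, -0.013], 'contact_force': [2.676, -2.078, 0.867], 'opening': -0.003}
wall ang S 31.641417 401 rect [0.221 0.027] [ 0.    -0.006]
now S [-0.0736 -0.066   0.2169] rot to goal /30deg [-0.019 -0.033 -0.02 ]
(-0.057, -0.079, 0.217) W [0.535 0.04  0.217] travel(goal axes) [-0.055 -0.     0.043]
(-0.073, -0.065, 0.217) W [0.519 0.053 0.217] travel(goal axes) [ 0.053  0.    -0.047]
(-0.086, -0.047, 0.217) W [0.505 0.071 0.217] travel(goal axes) [ 0.043  0.    -0.06 ]
(-0.094, -0.025, 0.217) W [0.496 0.092 0.217] travel(goal axes) [ 0.027  0.    -0.073]
(-0.095, -0.02, 0.217) W [0.495 0.097 0.217] travel(goal axes) [ 0.003  0.    -0.017]
```

View pics/s10.png

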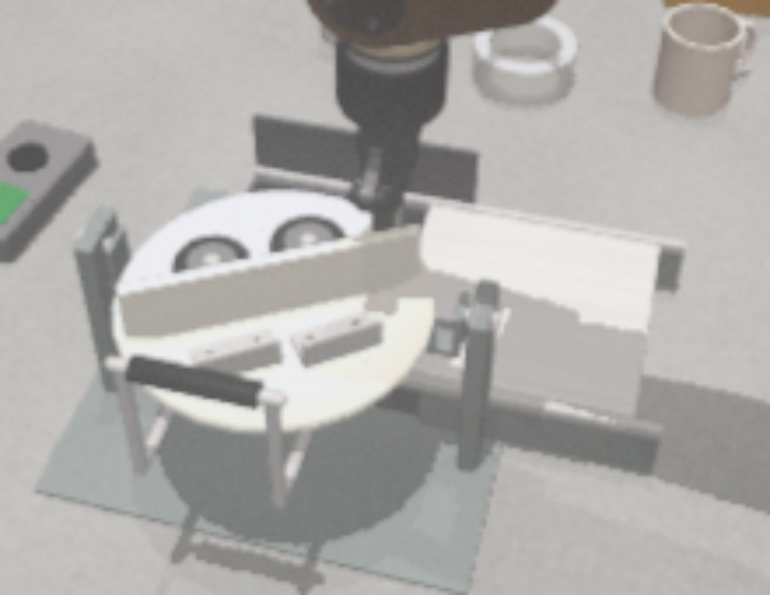

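Request:
arm_command([
  {"hand": 0, "travel": [0.04, 0, -0.06], "rotation": [0, 0, -0.02]},
  {"hand": 0, "travel": [0.027, 0, -0.06], "rotation": [0, 0, 0]},
])

```text
time: 10.58
eef_pos: [0.4965, 0.0884, 0.2167]
tcp_rot: [0.007, -0.703, 0.711, -0.007]
contact_force: [0.5, -0.2, -0.2]
opening: 0.003
```

Run:
```python
from h import *
st(); wall(snap("side","s11"));wall(snap("top","t11"));arc([-164.5,-177,-180]);
```

```text
{'time': 10.575, 'qpos': [-0.02, -0.057, 2.027, -0.012, 1.17, 1.536], 'eef_pos': [0.497, 0.088, 0.217], 'tcp_rot': [0.007, -0.703, 0.711, -0.007], 'contact_force': [0.454, -0.198, -0.245], 'opening': 0.003}
wall ang S 5.5039325 381 rect [0.218 0.026] [-0.004  0.   ]
wall ang S 2.9773834 120 rect [0.116 0.011] [0.052 0.001]
now S [-0.0944 -0.0278  0.2163] rot to goal /30deg [-0.019 -0.03   0.003]
(-0.086, -0.047, 0.217) W [0.505 0.071 0.217] travel(goal axes) [-0.028 -0.002  0.064]
(-0.094, -0.025, 0.217) W [0.496 0.092 0.217] travel(goal axes) [ 0.027  0.    -0.073]
(-0.095, -0.02, 0.217) W [0.495 0.097 0.217] travel(goal axes) [ 0.003  0.    -0.017]
```

View pics/s11.png

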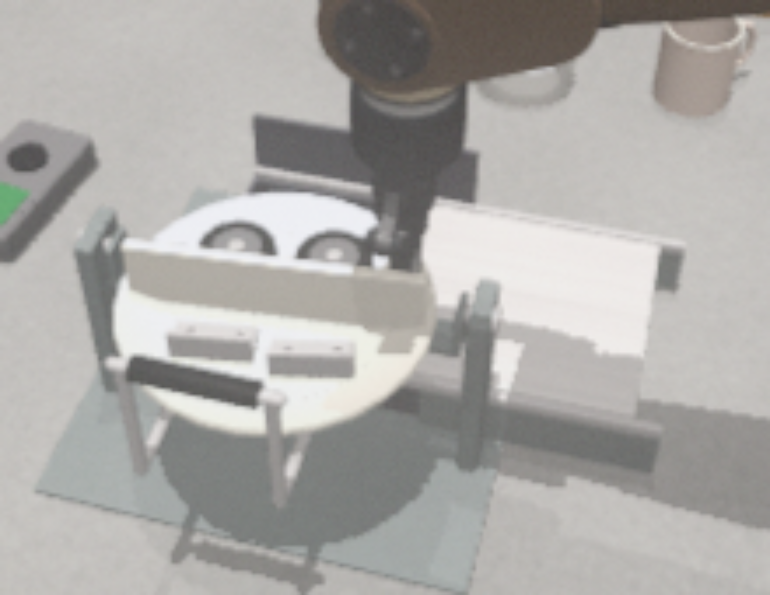

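Request:
arm_command([
  {"hand": 0, "travel": [0, 0, -0.02], "rotation": [0, 0, 0]},
])

```text
time: 10.8
eef_pos: [0.4953, 0.096, 0.2161]
tcp_rot: [0.009, -0.703, 0.711, -0.007]
contact_force: [-0.1, -2.0, 1.3]
opening: 0.001
```

Run:
```python
from h import *
st(); wall(snap("side","s12"));wall(snap("top","t12"));to([])
```

```text
{'time': 10.8, 'qpos': [-0.005, -0.054, 2.025, -0.012, 1.172, 1.547], 'eef_pos': [0.495, 0.096, 0.216], 'tcp_rot': [0.009, -0.703, 0.711, -0.007], 'contact_force': [-0.093, -2.019, 1.313], 'opening': 0.001}
wall ang S 2.057911 389 rect [0.22 0.03] [-0.004 -0.008]
wall ang S 0.080990165 104 rect [0.115 0.007] [ 0.051 -0.001]
now S [-0.0945 -0.021   0.216 ] rot to goal /30deg [-0.018 -0.029  0.005]
```

Request:
arm_command([
  {"hand": 0, "travel": [0, 0, 0.03], "rotation": [0, 0, 0]},
  {"hand": 0, "travel": [0, -0.15, 0.02], "rotation": [0, -0.03, 0]},
  {"hand": 0, "travel": [0, -0.2, 0], "rotation": [0, 0, 0]},
  {"hand": 0.6, "travel": [0, -0.2, 0], "rotation": [0, 0, 0]},
])

```text
time: 11.4
eef_pos: [0.4943, 0.0802, 0.3772]
tcp_rot: [0.02, -0.704, 0.71, -0.006]
contact_force: [0.9, -0.6, 0.3]
opening: 0.198
```

Run:
```python
from h import *
st(); wall(snap("side","s13"));
W=snap("top","t13");wall(W)
q=W2S(W.reshape(-1,3));m=(q[:,2]>.237)&(q[:,2]<.26)&(abs(q[:,0])<.06)&(abs(q[:,1]-.14)<.03);print("bar",np.median(q[m],0),m.sum())
to([(0,.14,.335),(0,.14,.248)])
```

```text
{'time': 11.4, 'qpos': [-0.038, -0.165, 1.832, -0.01, 1.493, 1.496], 'eef_pos': [0.494, 0.08, 0.377], 'tcp_rot': [0.02, -0.704, 0.71, -0.006], 'contact_force': [0.945, -0.62, 0.25], 'opening': 0.198}
wall ang S 0.6809602 355 rect [0.221 0.014] [-0.004  0.001]
wall ang S 0.18319437 89 rect [0.223 0.007] [-0.001 -0.002]
bar [0.00049771 0.1378467  0.24758322] 209
now S [-0.0933 -0.0373  0.3851] rot to goal /30deg [-0.018 -0.002  0.006]
(0, 0.14, 0.335) W [0.584 0.261 0.335] travel(goal axes) [-0.311  0.167 -0.591]
(0, 0.14, 0.248) W [0.584 0.261 0.248] travel(goal axes) [0.   0.29 0.  ]
```

View pics/t13.png

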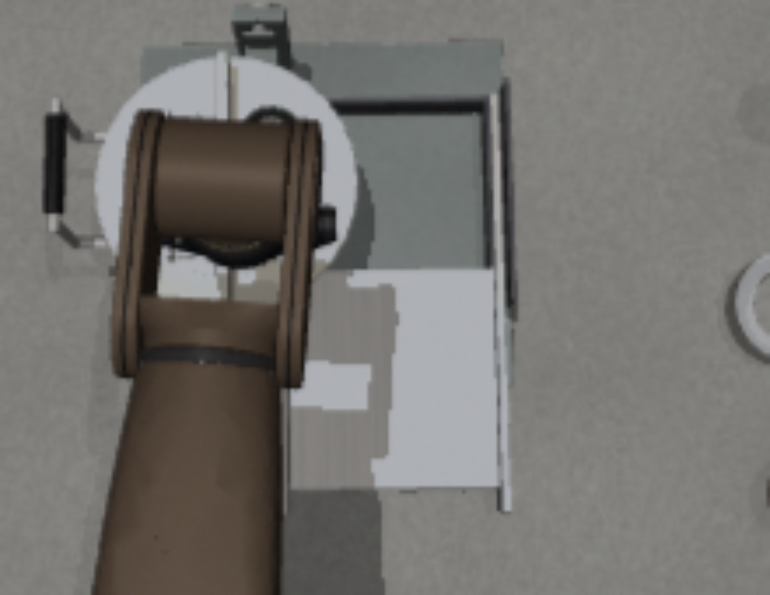

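View pics/s13.png

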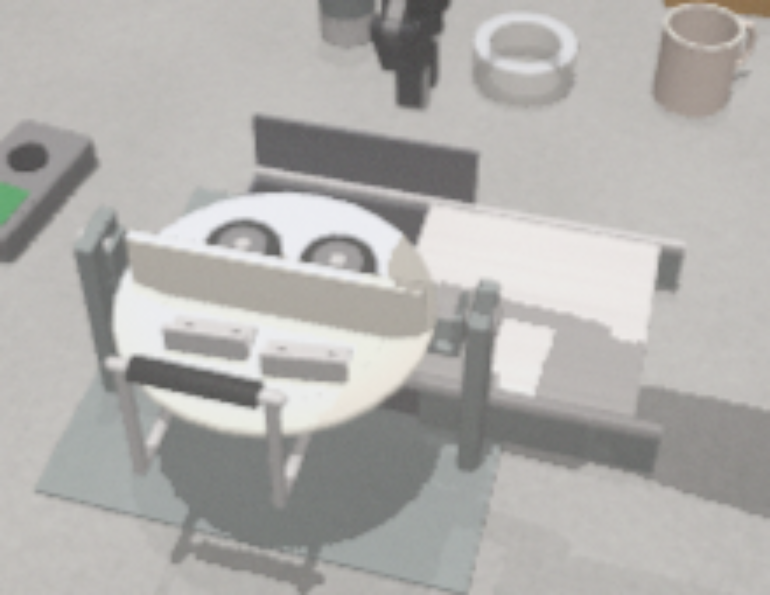

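Request:
arm_command([
  {"hand": 0.65, "travel": [-0.08, 0.03, -0.15], "rotation": [0, 0, 0]},
  {"hand": 0.65, "travel": [-0.08, 0.03, -0.15], "rotation": [0, 0, 0]},
  {"hand": 0.65, "travel": [-0.08, 0.03, -0.15], "rotation": [0, 0, 0]},
  {"hand": 0.65, "travel": [-0.07, 0.03, -0.14], "rotation": [0, 0, 0]},
  {"hand": 0.65, "travel": [0, 0, 0], "rotation": [0, 0, 0]},
])

```text
time: 12.12
eef_pos: [0.5889, 0.2601, 0.3454]
tcp_rot: [0.011, -0.703, 0.711, -0.01]
contact_force: [-0.1, -0.9, -1.0]
opening: 0.65
```

Run:
```python
from h import *
st(); to([(0,.139,.335),(0,.139,.248)])
```

```text
{'time': 12.125, 'qpos': [0.262, 0.168, 1.555, -0.011, 1.422, 1.805], 'eef_pos': [0.589, 0.26, 0.345], 'tcp_rot': [0.011, -0.703, 0.711, -0.01], 'contact_force': [-0.143, -0.933, -1.029], 'opening': 0.65}
now S [0.0052 0.139  0.3454] rot to goal /30deg [-0.022 -0.016  0.002]
(0, 0.139, 0.335) W [0.584 0.26  0.335] travel(goal axes) [0.017 0.035 0.   ]
(0, 0.139, 0.248) W [0.584 0.26  0.248] travel(goal axes) [0.   0.29 0.  ]
```

Request:
arm_command([
  {"hand": 0.65, "travel": [0.01, 0.13, 0], "rotation": [-0.02, -0.016, 0]},
  {"hand": 0.65, "travel": [0, 0.12, 0], "rotation": [0, 0, 0]},
  {"hand": 0.65, "travel": [0, 0.06, 0], "rotation": [0, 0, 0]},
  {"hand": 0.65, "travel": [0, 0, 0], "rotation": [0, 0, 0]},
])

```text
time: 12.62
eef_pos: [0.587, 0.2554, 0.2509]
tcp_rot: [0.012, -0.706, 0.708, -0.013]
contact_force: [-0.4, -0.1, -0.8]
opening: 0.649
```

Run:
```python
from h import *
st(); to([(0,.139,.248)]);snap("side","s14")
```

```text
{'time': 12.625, 'qpos': [0.253, 0.215, 1.672, -0.002, 1.254, 1.789], 'eef_pos': [0.587, 0.255, 0.251], 'tcp_rot': [0.012, -0.706, 0.708, -0.013], 'contact_force': [-0.445, -0.122, -0.828], 'opening': 0.649}
now S [0.0031 0.1344 0.2509] rot to goal /30deg [-0.004 -0.006 -0.001]
(0, 0.139, 0.248) W [0.584 0.26  0.248] travel(goal axes) [ 0.01   0.01  -0.015]
```

View pics/s14.png

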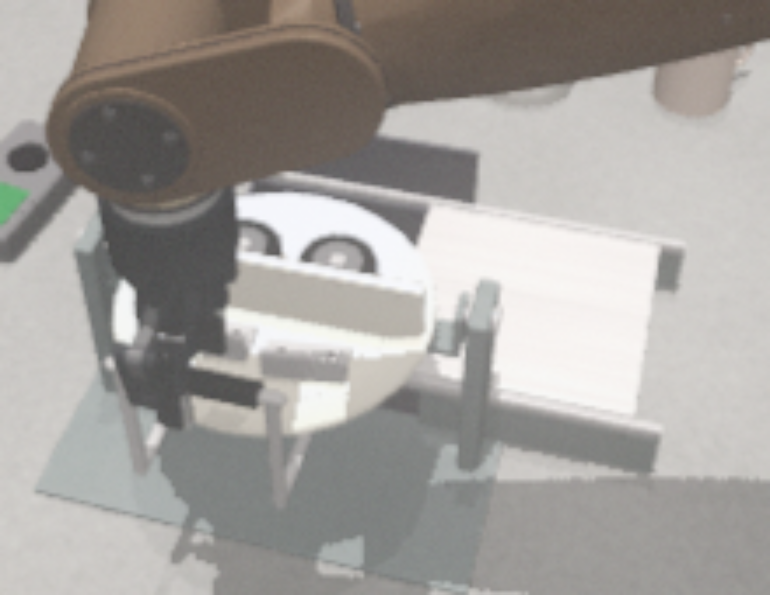

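Request:
arm_command([
  {"hand": 0.65, "travel": [0.01, 0.012, -0.018], "rotation": [0, 0, 0]},
  {"hand": 0.1, "travel": [0, 0, 0], "rotation": [0, 0, 0]},
  {"hand": 0.1, "travel": [0, 0, 0], "rotation": [0, 0, 0]},
  {"hand": 0.1, "travel": [0, 0, 0], "rotation": [0, 0, 0]},
  {"hand": 0.1, "travel": [0, 0, 0], "rotation": [0, 0, 0]},
], grip_force=20)

```text
time: 13.3
eef_pos: [0.586, 0.2605, 0.2538]
tcp_rot: [0.009, -0.706, 0.708, -0.016]
contact_force: [-0.4, -0.5, 0.4]
opening: 0.199
```

Run:
```python
from h import *
st(); to([])
# arc rows
c=np.array([-.03,.162+.006]);p0=None
for phi in np.arange(0,1.21,.1):
    a=np.arctan2(.08,.17)+phi; q=c+.188*np.array([np.cos(a),np.sin(a)])
    print(round(phi,1),np.round(q,4),"tool dy,dz units",np.round([-(q-p0)[1]/.3,-(q-p0)[0]/.3],3) if p0 is not None else "");p0=q
```

```text
{'time': 13.3, 'qpos': [0.262, 0.211, 1.671, -0.004, 1.25, 1.799], 'eef_pos': [0.586, 0.261, 0.254], 'tcp_rot': [0.009, -0.706, 0.708, -0.016], 'contact_force': [-0.359, -0.531, 0.417], 'opening': 0.199}
now S [0.0024 0.1395 0.2538] rot to goal /30deg [-0.004 -0.006 -0.019]
0.0 [0.1401 0.248 ] tool dy,dz units 
0.1 [0.1313 0.2646] tool dy,dz units [-0.055  0.029]
0.2 [0.1208 0.2802] tool dy,dz units [-0.052  0.035]
0.3 [0.1089 0.2947] tool dy,dz units [-0.048  0.04 ]
0.4 [0.0955 0.308 ] tool dy,dz units [-0.044  0.044]
0.5 [0.0809 0.3198] tool dy,dz units [-0.039  0.049]
0.6 [0.0652 0.3301] tool dy,dz units [-0.034  0.052]
0.7 [0.0485 0.3388] tool dy,dz units [-0.029  0.056]
0.8 [0.0311 0.3458] tool dy,dz units [-0.023  0.058]
0.9 [0.013 0.351] tool dy,dz units [-0.017  0.06 ]
1.0 [-0.0055  0.3544] tool dy,dz units [-0.011  0.062]
1.1 [-0.0242  0.3559] tool dy,dz units [-0.005  0.062]
1.2 [-0.043   0.3556] tool dy,dz units [0.001 0.063]
```

Request:
arm_command([
  {"hand": 0.1, "travel": [0, -0.055, 0.029], "rotation": [0, 0, 0]},
  {"hand": 0.1, "travel": [0, -0.052, 0.035], "rotation": [0, 0, 0]},
])

```text
time: 13.55
eef_pos: [0.5866, 0.2428, 0.2841]
tcp_rot: [-0.009, 0.708, -0.706, 0.017]
contact_force: [4.0, 2.2, -5.0]
opening: 0.196
```

```bash
cat >> h.py <<'E'
def tilt(off=.012,quiet=0):
    s=ctrl.get_state();q=W2S(s["eef_pos"]);v=np.array([q[1]+.03,q[2]-off-.162]);ph=np.arctan2(v[1],v[0])-np.arctan2(.08,.17)
    print("tilt",round(ph,3),"r",round(np.hypot(*v),4),"S",np.round(q,4)); to([])
    p=q[1:]
    for k in range(1,5):
        a=np.arctan2(.08,.17)+ph+.1*k; w=np.array([-.03,.162+off])+.188*np.array([np.cos(a),np.sin(a)])
        print(np.round([-(w-p)[1]/.3,-(w-p)[0]/.3],3)); p=w
E
python3 - <<'E'
from h import *
st();tilt();snap("side","s15")
E
```

```text
{'time': 13.55, 'qpos': [0.233, 0.174, 1.659, 0.0, 1.298, 1.767], 'eef_pos': [0.587, 0.243, 0.284], 'tcp_rot': [-0.009, 0.708, -0.706, 0.017], 'contact_force': [4.015, 2.203, -4.995], 'opening': 0.196}
tilt 0.188 r 0.1876 S [0.0023 0.1219 0.2841]
now S [0.0023 0.1219 0.2841] rot to goal /30deg [ 0.005 -0.004 -0.02 ]
[-0.05   0.038]
[-0.045  0.044]
[-0.04   0.048]
[-0.035  0.052]
```

View pics/s15.png

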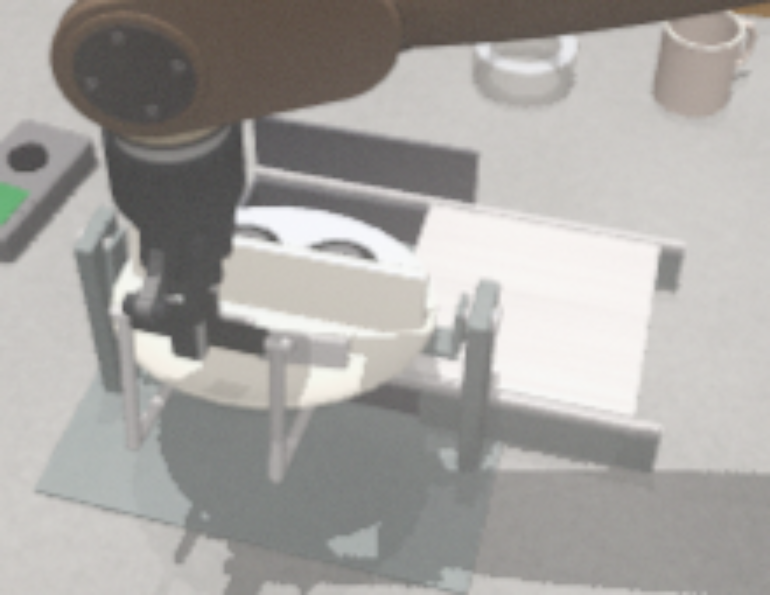

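Request:
arm_command([
  {"hand": 0.1, "travel": [0, -0.05, 0.038], "rotation": [0, 0, 0]},
  {"hand": 0.1, "travel": [0, -0.045, 0.044], "rotation": [0, 0, 0]},
  {"hand": 0.1, "travel": [0, -0.04, 0.048], "rotation": [0, 0, 0]},
])

```text
time: 13.98
eef_pos: [0.5882, 0.2011, 0.3264]
tcp_rot: [-0.008, 0.708, -0.706, 0.017]
contact_force: [4.9, -0.5, -7.8]
opening: 0.2
```

Run:
```python
from h import *
st();tilt()
```

```text
{'time': 13.975, 'qpos': [0.166, 0.119, 1.644, 0.001, 1.366, 1.701], 'eef_pos': [0.588, 0.201, 0.326], 'tcp_rot': [-0.008, 0.708, -0.706, 0.017], 'contact_force': [4.912, -0.523, -7.844], 'opening': 0.2}
tilt 0.506 r 0.188 S [0.0023 0.08   0.3264]
now S [0.0023 0.08   0.3264] rot to goal /30deg [ 0.004 -0.004 -0.023]
[-0.034  0.053]
[-0.029  0.056]
[-0.023  0.058]
[-0.017  0.06 ]
```

Request:
arm_command([
  {"hand": 0.1, "travel": [0, -0.034, 0.053], "rotation": [0, 0, 0]},
  {"hand": 0.1, "travel": [0, -0.029, 0.056], "rotation": [0, 0, 0]},
  {"hand": 0.1, "travel": [0, -0.023, 0.058], "rotation": [0, 0, 0]},
  {"hand": 0.1, "travel": [0, -0.017, 0.06], "rotation": [0, 0, 0]},
])

```text
time: 14.48
eef_pos: [0.5909, 0.1297, 0.3584]
tcp_rot: [-0.007, 0.71, -0.704, 0.018]
contact_force: [6.8, 2.7, -8.2]
opening: 0.197
```

Run:
```python
from h import *
st();tilt();snap("side","s16")
```

```text
{'time': 14.475, 'qpos': [0.046, 0.065, 1.645, 0.007, 1.416, 1.58], 'eef_pos': [0.591, 0.13, 0.358], 'tcp_rot': [-0.007, 0.71, -0.704, 0.018], 'contact_force': [6.81, 2.722, -8.179], 'opening': 0.197}
tilt 0.924 r 0.1884 S [0.0023 0.0087 0.3584]
now S [0.0023 0.0087 0.3584] rot to goal /30deg [ 0.013 -0.005 -0.03 ]
[-0.008  0.062]
[-0.004  0.063]
[0.003 0.063]
[0.009 0.062]
```

View pics/s16.png

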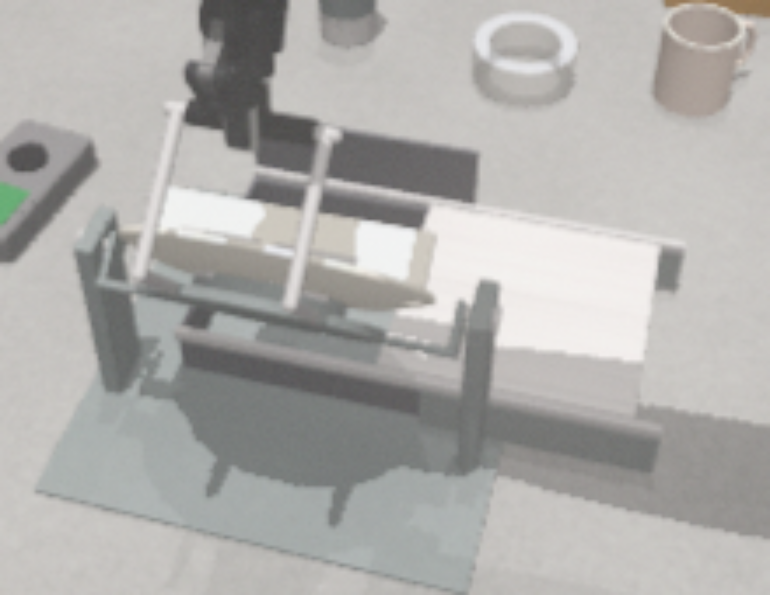

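Request:
arm_command([
  {"hand": 0.1, "travel": [0, -0.008, 0.062], "rotation": [0, 0, 0]},
  {"hand": 0.1, "travel": [0, -0.003, 0.05], "rotation": [0, 0, 0]},
  {"hand": 0.1, "travel": [0, 0, 0], "rotation": [0, 0, 0]},
  {"hand": 0.1, "travel": [0, 0, 0], "rotation": [0, 0, 0]},
  {"hand": 0.1, "travel": [0, 0, 0], "rotation": [0, 0, 0]},
  {"hand": 0.1, "travel": [0, 0, 0], "rotation": [0, 0, 0]},
])

```text
time: 15.28
eef_pos: [0.5923, 0.0946, 0.3626]
tcp_rot: [-0.005, 0.714, -0.7, 0.018]
contact_force: [5.5, 3.0, -5.3]
opening: 0.201
```

Run:
```python
from h import *
st();tilt();snap("side","s17");snap("top","t17")
```

```text
{'time': 15.275, 'qpos': [-0.019, 0.049, 1.655, 0.021, 1.42, 1.516], 'eef_pos': [0.592, 0.095, 0.363], 'tcp_rot': [-0.005, 0.714, -0.7, 0.018], 'contact_force': [5.46, 2.962, -5.35], 'opening': 0.201}
tilt 1.113 r 0.1886 S [ 0.0023 -0.0265  0.3626]
now S [ 0.0023 -0.0265  0.3626] rot to goal /30deg [ 0.038 -0.01  -0.037]
[0.004 0.063]
[0.008 0.062]
[0.014 0.061]
[0.02  0.059]
```

View pics/s17.png

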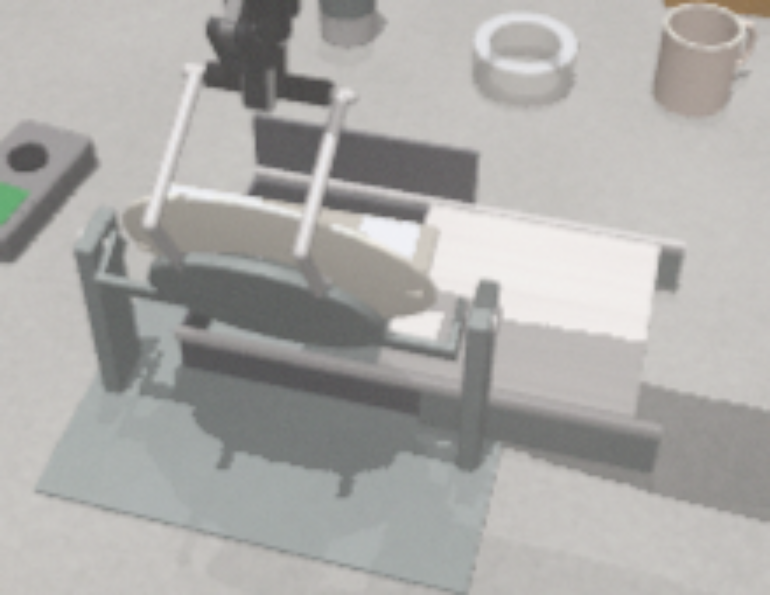

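View pics/t17.png

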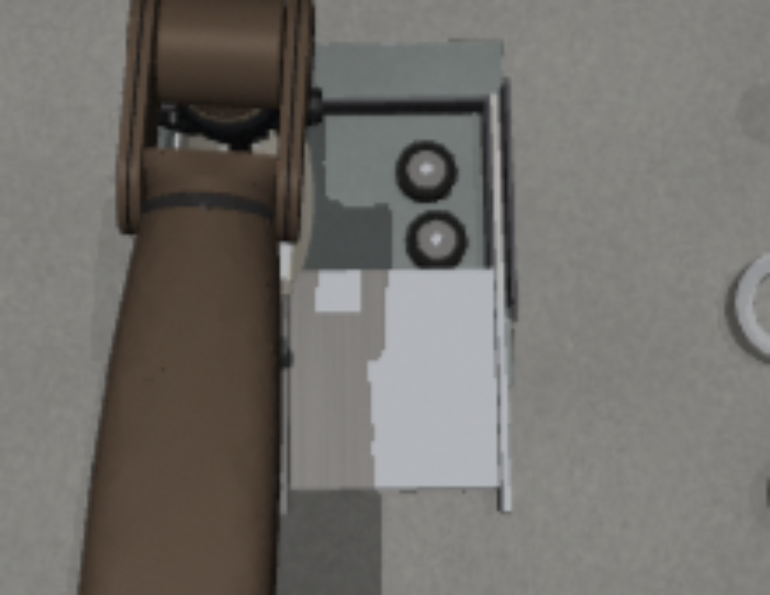

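Both wheels are in the box, at about (427,171) and (437,239) in the top view. I'll bring the cradle back along the arc.

Request:
arm_command([
  {"hand": 0.1, "travel": [0, 0.003, -0.06], "rotation": [0.01, 0, -0.01]},
  {"hand": 0.1, "travel": [0, 0.01, -0.06], "rotation": [0.01, 0, -0.01]},
  {"hand": 0.1, "travel": [0, 0.016, -0.06], "rotation": [0, 0, 0]},
  {"hand": 0.1, "travel": [0, 0.022, -0.058], "rotation": [0, 0, 0]},
])

```text
time: 15.88
eef_pos: [0.5896, 0.1681, 0.3458]
tcp_rot: [-0.009, 0.71, -0.704, 0.013]
contact_force: [4.4, -1.6, -9.5]
opening: 0.201
```

```bash
sed -i 's/def tilt(off=.012,quiet=0)/def tilt(off=.012,sg=1)/; s/ph+.1\*k/ph+sg*.1*k/' h.py
python3 - <<'E'
from h import *
st();tilt(sg=-1)
E
```

```text
{'time': 15.875, 'qpos': [0.11, 0.093, 1.638, 0.007, 1.404, 1.648], 'eef_pos': [0.59, 0.168, 0.346], 'tcp_rot': [-0.009, 0.71, -0.704, 0.013], 'contact_force': [4.395, -1.568, -9.459], 'opening': 0.201}
tilt 0.709 r 0.1883 S [0.0024 0.047  0.3458]
now S [0.0024 0.047  0.3458] rot to goal /30deg [ 0.015 -0.013 -0.012]
[ 0.029 -0.055]
[ 0.034 -0.053]
[ 0.039 -0.049]
[ 0.044 -0.045]
```

Request:
arm_command([
  {"hand": 0.1, "travel": [0, 0.029, -0.055], "rotation": [0.01, 0, 0]},
  {"hand": 0.1, "travel": [0, 0.034, -0.053], "rotation": [0, 0, 0]},
  {"hand": 0.1, "travel": [0, 0.039, -0.049], "rotation": [0, 0, 0]},
  {"hand": 0.1, "travel": [0, 0.044, -0.045], "rotation": [0, 0, 0]},
])

```text
time: 16.38
eef_pos: [0.5872, 0.2313, 0.2988]
tcp_rot: [0.01, -0.706, 0.708, -0.013]
contact_force: [3.2, -4.4, -7.1]
opening: 0.202
```

Run:
```python
from h import *
st();tilt(sg=-1)
```

```text
{'time': 16.375, 'qpos': [0.216, 0.16, 1.647, -0.005, 1.33, 1.756], 'eef_pos': [0.587, 0.231, 0.299], 'tcp_rot': [0.01, -0.706, 0.708, -0.013], 'contact_force': [3.162, -4.408, -7.135], 'opening': 0.202}
tilt 0.287 r 0.1878 S [0.0024 0.1103 0.2988]
now S [0.0024 0.1103 0.2988] rot to goal /30deg [-0.008 -0.012 -0.008]
[ 0.048 -0.04 ]
[ 0.052 -0.034]
[ 0.056 -0.029]
[ 0.058 -0.023]
```

Request:
arm_command([
  {"hand": 0.1, "travel": [0, 0.048, -0.04], "rotation": [0, 0, 0]},
  {"hand": 0.1, "travel": [0, 0.052, -0.034], "rotation": [0, 0, 0]},
  {"hand": 0.1, "travel": [0, 0.045, -0.022], "rotation": [0, 0, 0]},
  {"hand": 0.1, "travel": [0, 0, 0], "rotation": [0, 0, 0]},
])

```text
time: 16.88
eef_pos: [0.5861, 0.2609, 0.2535]
tcp_rot: [0.011, -0.704, 0.71, -0.012]
contact_force: [-0.8, -6.1, -0.7]
opening: 0.203
```

Run:
```python
from h import *
st();tilt(sg=-1)
```

```text
{'time': 16.875, 'qpos': [0.264, 0.217, 1.666, -0.009, 1.259, 1.805], 'eef_pos': [0.586, 0.261, 0.254], 'tcp_rot': [0.011, -0.704, 0.71, -0.012], 'contact_force': [-0.759, -6.103, -0.667], 'opening': 0.203}
tilt -0.002 r 0.1876 S [0.0025 0.1399 0.2535]
now S [0.0025 0.1399 0.2535] rot to goal /30deg [-0.017 -0.01  -0.004]
[ 0.057 -0.025]
[ 0.06  -0.018]
[ 0.062 -0.012]
[ 0.062 -0.005]
```

Request:
arm_command([
  {"hand": 0.65, "travel": [0, 0, 0], "rotation": [0, 0, 0]},
  {"hand": 0.65, "travel": [0, 0, 0], "rotation": [0, 0, 0]},
  {"hand": 0.65, "travel": [0, 0, 0], "rotation": [0, 0, 0]},
  {"hand": 0.65, "travel": [0, -0.05, 0], "rotation": [0, 0, 0]},
  {"hand": 0.65, "travel": [0, -0.15, 0], "rotation": [0, 0, 0]},
  {"hand": 0.65, "travel": [0, -0.2, 0], "rotation": [0, 0, 0]},
  {"hand": 0.65, "travel": [0.1, -0.1, -0.1], "rotation": [0, 0, 0]},
  {"hand": 0.65, "travel": [0.1, 0, -0.15], "rotation": [0, 0, 0]},
  {"hand": 0.65, "travel": [0.0, 0, -0.15], "rotation": [0, 0, 0]},
  {"hand": 0.65, "travel": [0, 0, -0.15], "rotation": [0, 0, 0]},
  {"hand": 0.65, "travel": [0, 0, 0], "rotation": [0, 0, 0]},
  {"hand": 0.65, "travel": [0, 0, 0], "rotation": [0, 0, 0]},
])

```text
time: 18.38
eef_pos: [0.5186, 0.4309, 0.4261]
tcp_rot: [-0.004, 0.71, -0.704, 0.017]
contact_force: [-0.1, -0.5, 0.9]
opening: 0.654
```

Run:
```python
from h import *
st();wall(snap("side","s18"))
im,d=ctrl.read_camera("top");cv2.imwrite("pics/t18.png",im);W=cloud("top",d);wall(W)
Ws=cloud("side",ctrl.read_camera("side")[1])
for n,V in(("top",W),("side",Ws)):
    q=W2S(V.reshape(-1,3))
    for nm,m in(("bar",(q[:,2]>.237)&(q[:,2]<.26)&(abs(q[:,0])<.06)&(abs(q[:,1]-.14)<.03)),("cover",(abs(q[:,2]-.059)<.006)&(abs(q[:,0])<.29)&(q[:,1]<-.19)&(q[:,1]>-.235))):
        if m.sum(): print(n,nm,np.median(q[m],0).round(4),m.sum(),"x",q[m][:,0].min().round(4),q[m][:,0].max().round(4))
    for t in("tape_roll","spray_can","screwdriver"):
        for r in ctrl.masks_of(n,t)[:1]:
            print(n,t,round(r["score"],2),np.round(np.nanmedian(V[r["region"]],0),3))
```

```text
{'time': 18.375, 'qpos': [0.544, 0.204, 1.372, -0.002, 1.545, 2.085], 'eef_pos': [0.519, 0.431, 0.426], 'tcp_rot': [-0.004, 0.71, -0.704, 0.017], 'contact_force': [-0.085, -0.531, 0.876], 'opening': 0.654}
wall ang S -3.725036 245 rect [0.013 0.155] [-0.034  0.   ]
wall ang S -3.5647364 236 rect [0.011 0.222] [ 0.001 -0.004]
top bar [0.0004 0.1376 0.2478] 203 x -0.0589 0.0597
top cover [-0.1698 -0.2124  0.0595] 788 x -0.2692 0.1059
top tape_roll 0.68 [ 0.507 -0.411  0.046]
top spray_can 0.69 [ 0.702 -0.43   0.169]
top screwdriver 0.49 [0.451 0.45  0.023]
side bar [-0.0278  0.1443  0.2468] 195 x -0.0599 0.0023
side cover [-0.1725 -0.2124  0.0589] 691 x -0.273 0.1015
side tape_roll 0.63 [ 0.488 -0.369  0.027]
side screwdriver 0.93 [0.459 0.456 0.023]
```

View pics/s18.png

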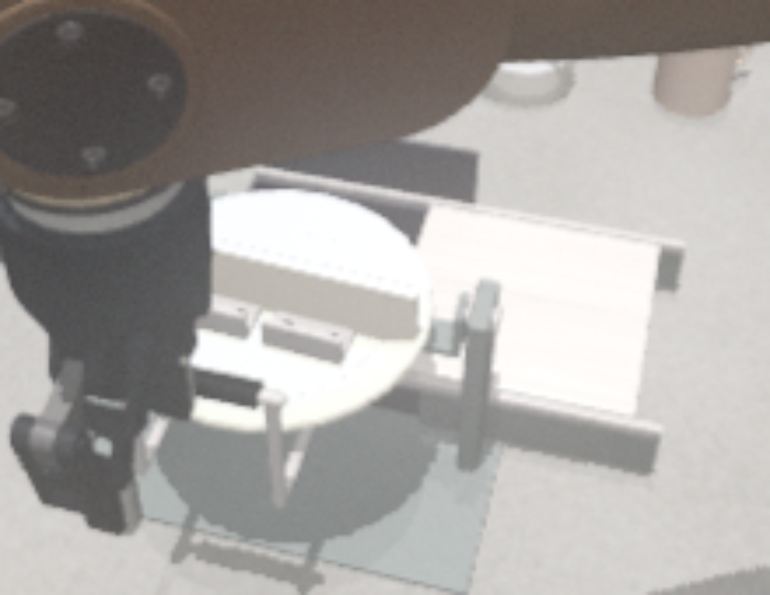

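View pics/t18.png

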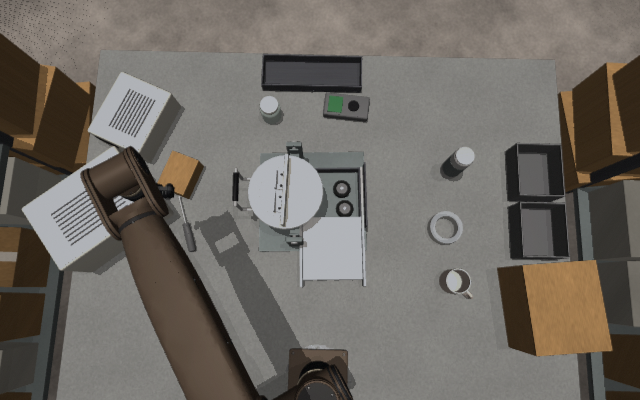

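Run:
```python
from h import *
im=cv2.imread("pics/t18.png");cv2.imwrite("pics/t19.png",cv2.resize(im[140:290,220:390],None,fx=4,fy=4))
print(ctrl.sign_off()); st()
```

```text
the job is handed in; nothing more can be done
None
the job is handed in; nothing more can be done
```

View pics/t19.png

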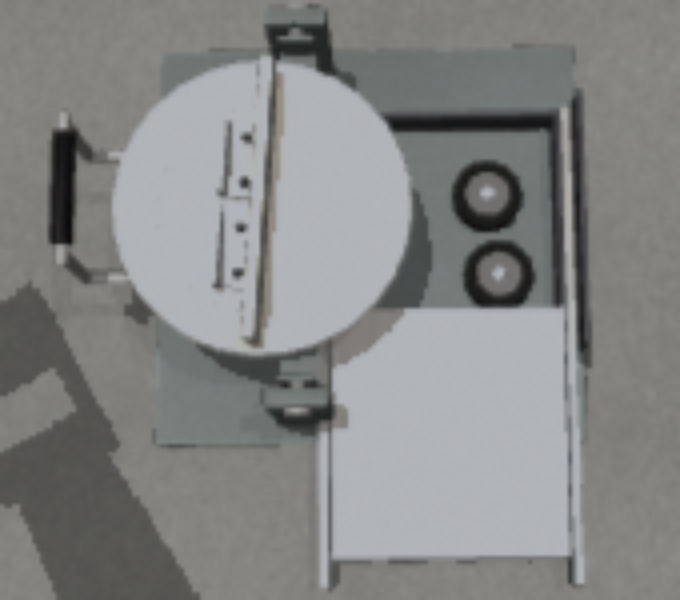

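The job is done and handed in at about 18.7 s. I dragged the cover fully open and turned the dish until its wall was within 1° of the axle, wheels facing the box. Then I gripped the crossbar's sleeve, tipped the cradle to 1.11 rad, guided it back level and let go.

Last checks, in the pictures taken just before hand-in:
- **Wheels and brackets:** both wheels lie in the box and both brackets are still in the dish, against the wall.
- **Cradle:** level, with the crossbar back at its starting height and position.
- **Cover:** near edge at -0.27 m in station x, which is fully open at about 0.17 m.
- **Tape roll, can and screwdriver:** not touched, and they look unmoved in the top view.

What was not clean:
- **First drag on the cover:** it slipped at light pressure. The second, firmer drag worked, but read up to 31 N at the fingertips, above the suggested 5 to 10 N.
- **Dish angle:** the wall read about -3.6° from the axle after tipping. I did not correct this.
- **Bystander readings:** the detections were partly hidden or noisy. The final side view missed the can and saw only part of the tape roll, so its reading there differed by about 3 cm. The top view's tape-roll reading differed by 1.4 cm in y, with the picture itself unchanged.

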